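Fit the rotary switch handles to a cabinet cover and switch them on

ROBOT

A 6-joint arm with a two-finger parallel gripper is mounted at the origin on the work surface. World frame = base frame: x ahead of the robot, y to its left, z up, the work surface at z = 0. Lengths are in mm, angles in rad, forces in N, time in s.
With the tool pointing down it reaches from about 300 to 775 mm from the base axis. Payload 14.6 kg.
Tool frame: the origin (TCP) lies between the finger pads; the fingertips stand 19 mm ahead of it and the grasp point (between the pads) is the TCP; x points along the fingers, y is the direction in which the jaws open and shut, and the axes are right-handed (so a half turn about x gives the same grasp; the last joint's range is limited). The gripper opens to 94 mm and grips with 3 to 60 N. Pads are 16 mm wide; open, the fingers measure 119 mm over their backs; the gripper's body (75 mm by 177 mm) begins 78 mm behind the grasp point.
Start: joints at [1.247, 0.3, 1.521, -0, 1.321, -0.067], TCP at [139.69, 531.955, 197.646] pointing down, gripper open.
Joint ranges: [-3.03, 3.03], [-0.79, 2.21], [0.23, 2.52], [-1.04, 4.18], [0, 3.07], [-2.55, 2.55]. Speed limits (rad/s): [2.22, 2.22, 2.57, 3.14, 3.14, 3.14].

INTERFACE

Orientations are given as [roll, pitch, yaw] about the fixed x, y, z axes, in that order (R = Rz(yaw) Ry(pitch) Rx(roll)).
In Python, from cell import manip gives the robot as it stands.
- The arm moves only by the tool jog_arm, never from a script. Its argument "series" is one flat list of numbers, 7 for each row, row after row: the turn, a rotation vector about the world's x, y, z in rad, then the shift along the world's x, y, z in m, then the opening, from -1 (shut) to 1 (fully open). A call has 1 to 20 rows; each row is the pose to reach, as a shift and turn from the pose commanded when the call began; what a row does not reach only later rows make up. A row lasts 1/8 s, in which the tool goes at most 62.5 mm and 10.7 degrees, less where a joint would pass 70% of its speed; a pose out of reach is approached as far as the arm can. A call with a gripper value outside its range is refused whole. The fingers move at their own pace and stop on an object; "squeeze" is the grip in N (left out, the last holds). Time passes only in rows, so rows that repeat a pose let the fingers close. It gives the time, the measured TCP pose, the force and the opening at its end, in the units of the state.
- manip.read_state(): the state, without advancing time (a new reading comes with each control period).
- manip.camera(name): name is "scene" or "top" or "wrist"; returns a dict with "color" (400x640x3 uint8, blue, green, red), "range_z" (400x640 float32, mm along the optical axis (not along the pixel's ray), 0 where there is no reading), "fx", "fy", "cx", "cy" (pixels), "pose" (4x4, takes a point from camera to world coordinates); the wrist camera has in their place "mount" (4x4, takes a point from camera to tool coordinates, whose origin is the TCP and whose axes are the tool frame's). Camera axes: x right, y down, z forward; pixel columns grow to the right and rows downward; lengths in mm; the calibration is good to about 2 mm. A picture is of the moment at which its call begins: read the wrist's pose just before it.
- manip.sign_off(): hands the job in, once; it reports no verdict.
The state is a dict: "clock": time; "joints": joint angles; "qd": joint speeds; "effort": joint torques, N m; "eef_pos": TCP position; "eef_rot": TCP orientation; "wrist_force": force on the tool from outside, world axes, zero at the start; "moment": the same for the moment, N m; "finger_gap": finger opening in mm.
Only numpy, scipy, OpenCV 4.12 (cv2) and the standard library are available. Lean on these libraries where they do the work, as an engineer would, in place of code of your own. Each camera call takes 0.05 s, during which the arm holds its last target.

TASK

First take the orange transit covers off the grey cabinet cover and lay each one flat in a compartment of its own in the kit tray. Then fit every green handle that is in the holder into a switch of its own, any one, pressing lightly and turning it until its key finds the keyway and it drops fully home, and turn each fitted handle clockwise until its pointer stands at the green ON mark. Do not force anything and leave the screwdriver, the meter and the tape roll where they are.

Things in the scene. Friction and masses are not known exactly. Their poses are not given: they have to be found in the camera images.
- panel: Light grey cabinet cover lying face up, fixed, 160 (x) by 310 (y) by 42 mm high, flat top. Origin: centre of its underside; x away from the robot (within 15 degrees), y left, z up. Three rotary switches lie flush in its top, in a row along y, 92 mm apart. White marks show OFF (+x of this body, as seen from each switch), green marks ON, 60 degrees clockwise of OFF from above (towards -y).
- holder: Blue and metal slotted holder, fixed, 240 (x, long) by 64 (y) by 28 mm high; origin at the centre of its underside; x within 15 degrees of the robot's x. In its 28 mm wide slot, open at the top, the handles hang upright by their collars, stub down, their pointers within 30 degrees of the holder's +x. It stands on one side of the cabinet cover, the tray on the other; sides vary.
- tray: Grey kit tray with white walls, fixed, 154 (x) by 120 (y) mm; origin at the centre of its underside. Floor 4 mm thick, walls up to 13 mm. Three compartments: slots 1 and 2, inside 86 (x) by 52 (y) mm, and slot 3, turned across, inside 52 (x) by 86 (y) mm. A cover fits only lengthwise, either way round.
- slot_1 (a point): Centre of the floor of compartment 1 (towards the tray's -x and +y); 4 mm above the tray's underside. Axes as the tray's.
- slot_2 (a point): Centre of the floor of compartment 2 (towards -x and -y); 4 mm above the tray's underside. Axes as the tray's.
- slot_3 (a point): Centre of the floor of compartment 3 (towards +x, long way along the tray's y); 4 mm above the tray's underside. Axes as the tray's.
- switch_a (a point): Bore mouth centre of the left (+y) switch, on the flat top, axes as the cabinet cover's. Grey rotor, flush: 20 mm bore with a keyway 8.5 mm wide out to 16 mm from the axis, both 30 mm deep. It turns stiffly (0.12 N m), stays where left; stops at 34 degrees anticlockwise and 64 clockwise of OFF. At the start the keyway is anywhere within 20 degrees of OFF: not given, to be felt, or seen once uncovered.
- on_a (a point): ON point of the left (+y) switch, on the cover's top, 31 mm from the bore's axis, 60 degrees clockwise of OFF: where the pointer tip stands when ON. The green mark continues outwards from it.
- switch_b (a point): Bore mouth centre of the middle switch, on the flat top, axes as the cabinet cover's. Grey rotor, flush: 20 mm bore with a keyway 8.5 mm wide out to 16 mm from the axis, both 30 mm deep. It turns stiffly (0.12 N m), stays where left; stops at 34 degrees anticlockwise and 64 clockwise of OFF. At the start the keyway is anywhere within 20 degrees of OFF: not given, to be felt, or seen once uncovered.
- on_b (a point): ON point of the middle switch, on the cover's top, 31 mm from the bore's axis, 60 degrees clockwise of OFF: where the pointer tip stands when ON. The green mark continues outwards from it.
- switch_c (a point): Bore mouth centre of the right (-y) switch, on the flat top, axes as the cabinet cover's. Grey rotor, flush: 20 mm bore with a keyway 8.5 mm wide out to 16 mm from the axis, both 30 mm deep. It turns stiffly (0.12 N m), stays where left; stops at 34 degrees anticlockwise and 64 clockwise of OFF. At the start the keyway is anywhere within 20 degrees of OFF: not given, to be felt, or seen once uncovered.
- on_c (a point): ON point of the right (-y) switch, on the cover's top, 31 mm from the bore's axis, 60 degrees clockwise of OFF: where the pointer tip stands when ON. The green mark continues outwards from it.
- cover_1: Orange transit cover, loose, 60 g: flat plate 80 (x) by 46 (y) by 5 mm with an upright grip rib on its middle, 30 (x) by 12 (y) mm, from 5 to 25 mm above its underside. Origin at the centre of its underside, z up. At first it lies over a switch on the cabinet cover, long side within 15 degrees of the cabinet cover's x. Always three.
- cover_2: Orange transit cover, loose, 60 g: flat plate 80 (x) by 46 (y) by 5 mm with an upright grip rib on its middle, 30 (x) by 12 (y) mm, from 5 to 25 mm above its underside. Origin at the centre of its underside, z up. At first it lies over a switch on the cabinet cover, long side within 15 degrees of the cabinet cover's x. Always three.
- cover_3: Orange transit cover, loose, 60 g: flat plate 80 (x) by 46 (y) by 5 mm with an upright grip rib on its middle, 30 (x) by 12 (y) mm, from 5 to 25 mm above its underside. Origin at the centre of its underside, z up. At first it lies over a switch on the cabinet cover, long side within 15 degrees of the cabinet cover's x. Always three.
- handle_1: Switch handle, loose, 90 g; absent (None) in some runs. Origin: axis, lower end of its stub; z up. From below: round 18 mm pilot 0 to 9 mm; 18 mm stub with a brass key on its +x side, 6.5 mm wide, out to 13 mm from the axis, 9 to 21 mm; black collar 48 mm in diameter 21 to 27 mm; green grip bar 60 (x) by 16 (y) mm, 27 to 51 mm, white pointer line on its +x half.
- handle_1_tip (a point): Pointer tip of handle_1: 31 mm along +x from its axis, 21 mm above its origin. At any angle the pilot enters a bore 9 mm, then the key rests on the rotor; once key meets keyway (within about 4 degrees) the handle can drop 12 mm more, until the collar lies on the cabinet cover: home, origin 21 mm below the top.
- handle_2: Switch handle, loose, 90 g; absent (None) in some runs. Origin: axis, lower end of its stub; z up. From below: round 18 mm pilot 0 to 9 mm; 18 mm stub with a brass key on its +x side, 6.5 mm wide, out to 13 mm from the axis, 9 to 21 mm; black collar 48 mm in diameter 21 to 27 mm; green grip bar 60 (x) by 16 (y) mm, 27 to 51 mm, white pointer line on its +x half.
- handle_2_tip (a point): Pointer tip of handle_2: 31 mm along +x from its axis, 21 mm above its origin. At any angle the pilot enters a bore 9 mm, then the key rests on the rotor; once key meets keyway (within about 4 degrees) the handle can drop 12 mm more, until the collar lies on the cabinet cover: home, origin 21 mm below the top.
- handle_3: Switch handle, loose, 90 g; absent (None) in some runs. Origin: axis, lower end of its stub; z up. From below: round 18 mm pilot 0 to 9 mm; 18 mm stub with a brass key on its +x side, 6.5 mm wide, out to 13 mm from the axis, 9 to 21 mm; black collar 48 mm in diameter 21 to 27 mm; green grip bar 60 (x) by 16 (y) mm, 27 to 51 mm, white pointer line on its +x half.
- handle_3_tip (a point): Pointer tip of handle_3: 31 mm along +x from its axis, 21 mm above its origin. At any angle the pilot enters a bore 9 mm, then the key rests on the rotor; once key meets keyway (within about 4 degrees) the handle can drop 12 mm more, until the collar lies on the cabinet cover: home, origin 21 mm below the top.
- screwdriver: Red-handled screwdriver lying between the robot and the cabinet cover; a bystander, to be left alone. Origin under its middle.
- meter: Yellow hand-held meter, 140 by 75 by 30 mm, beyond the cabinet cover; a bystander. Origin at the centre of its underside.
- tape: Blue roll of tape, 68 mm in diameter, 18 mm high, beyond the cabinet cover; a bystander. Origin at the centre of its underside.
There are look-alikes about, which are no part of the job. What is shaped like the cover_3 but black is not meant. What is shaped like the cover_2 but black is not meant.

How it is judged (in metres and radians):
On the way, in this order (a step that is already met when the one before it is completed fails the run):
1. every transit cover lies flat in a compartment of the tray (((horizontal distance between cover_1 and slot_1 below 0.008 m and angle between the x axis of cover_1 and the x axis of tray, either way round below 0.15 rad) or (horizontal distance between cover_1 and slot_2 below 0.008 m and angle between the x axis of cover_1 and the x axis of tray, either way round below 0.15 rad) or (horizontal distance between cover_1 and slot_3 below 0.008 m and angle between the x axis of cover_1 and the y axis of tray, either way round below 0.15 rad)) and z of each of cover_1, cover_2, cover_3 in the frame of tray below 0.0065 m and angle between each of cover_1, cover_2, cover_3's own z axis and vertical below 0.06 rad and ((horizontal distance between cover_2 and slot_1 below 0.008 m and angle between the x axis of cover_2 and the x axis of tray, either way round below 0.15 rad) or (horizontal distance between cover_2 and slot_2 below 0.008 m and angle between the x axis of cover_2 and the x axis of tray, either way round below 0.15 rad) or (horizontal distance between cover_2 and slot_3 below 0.008 m and angle between the x axis of cover_2 and the y axis of tray, either way round below 0.15 rad)) and ((horizontal distance between cover_3 and slot_1 below 0.008 m and angle between the x axis of cover_3 and the x axis of tray, either way round below 0.15 rad) or (horizontal distance between cover_3 and slot_2 below 0.008 m and angle between the x axis of cover_3 and the x axis of tray, either way round below 0.15 rad) or (horizontal distance between cover_3 and slot_3 below 0.008 m and angle between the x axis of cover_3 and the y axis of tray, either way round below 0.15 rad))), for 0.2 s.
2. every handle present is fully home in a switch ((horizontal distance between handle_1 and switch_a below 0.004 m or horizontal distance between handle_1 and switch_b below 0.004 m or horizontal distance between handle_1 and switch_c below 0.004 m) and z of each of handle_1, handle_2, handle_3 in the frame of panel below 0.024 m and angle between each of handle_1, handle_2, handle_3's own z axis and vertical below 0.08 rad and (horizontal distance between handle_2 and switch_a below 0.004 m or horizontal distance between handle_2 and switch_b below 0.004 m or horizontal distance between handle_2 and switch_c below 0.004 m) and (horizontal distance between handle_3 and switch_a below 0.004 m or horizontal distance between handle_3 and switch_b below 0.004 m or horizontal distance between handle_3 and switch_c below 0.004 m)), for 0.2 s.
At the end, for the whole second after the job is handed in: Covers: flat on a compartment floor (within 8 mm of its centre, 2.5 mm of the floor, 0.15 rad). Handles present: home in a switch (axis within 4 mm, collar within 3 mm of the top, tilt under 0.08 rad), pointer tip within 8 mm of its ON point. All at rest (all of step 1 and ((horizontal distance between handle_1 and switch_a below 0.004 m and horizontal distance between handle_1_tip and on_a below 0.008 m) or (horizontal distance between handle_1 and switch_b below 0.004 m and horizontal distance between handle_1_tip and on_b below 0.008 m) or (horizontal distance between handle_1 and switch_c below 0.004 m and horizontal distance between handle_1_tip and on_c below 0.008 m)) and z of each of handle_1, handle_2, handle_3 in the frame of panel below 0.024 m and angle between each of handle_1, handle_2, handle_3's own z axis and vertical below 0.08 rad and ((horizontal distance between handle_2 and switch_a below 0.004 m and horizontal distance between handle_2_tip and on_a below 0.008 m) or (horizontal distance between handle_2 and switch_b below 0.004 m and horizontal distance between handle_2_tip and on_b below 0.008 m) or (horizontal distance between handle_2 and switch_c below 0.004 m and horizontal distance between handle_2_tip and on_c below 0.008 m)) and ((horizontal distance between handle_3 and switch_a below 0.004 m and horizontal distance between handle_3_tip and on_a below 0.008 m) or (horizontal distance between handle_3 and switch_b below 0.004 m and horizontal distance between handle_3_tip and on_b below 0.008 m) or (horizontal distance between handle_3 and switch_c below 0.004 m and horizontal distance between handle_3_tip and on_c below 0.008 m)) and linear speed of each of cover_1, cover_2, cover_3, handle_1, handle_2, handle_3 below 0.02 m/s); the robot touches nothing.
It fails at once if screwdriver moved more than 30 mm (distance of screwdriver from where it was at the start of the episode above 0.03 m).
It fails at once if meter moved more than 30 mm (distance of meter from where it was at the start of the episode above 0.03 m).
It fails at once if tape moved more than 30 mm (distance of tape from where it was at the start of the episode above 0.03 m).
It fails at once if a handle is forced against the cover with more than 100 N (contact force between any of handle_1, handle_2, handle_3 and panel above 100 N).
Of handle_1, handle_2, handle_3 only 2 to 3 are there at a start; the rules pass over those that are not, and their reading is None.
At some moment in a run one of cover_1, cover_2, cover_3 may be knocked a few centimetres aside while the robot is not near it.
It also fails if it takes over 210 s, if anything falls off the work surface, if the arm or the gripper's body presses on something with over 40 N, if the wrist force passes 120 N, or if a joint passes its speed limit or range.

## Working session

There is one attempt and no reset: what is moved stays moved. The work goes in short steps, Python scripts to look and compute and a tool call to move; the robot and the scene stay as the last step left them, time stands still between calls to the robot, and variables do not carry over. Pictures are saved under pics/ and viewed, and the job is handed in when it is done.

Besides the shell and the picture viewer there is one more tool, called after "Emit:" in YAML: its name, and indented under it one key for each argument. jog_arm: Moves the arm, as the interface text tells. Its arguments: {"type":"object","properties":{"series":{"type":"array","items":{"type":"number"}},"squeeze":{"type":"number"}},"required":["series"]}

```bash
ls; mkdir -p pics; cat > h.py <<'E'
import numpy as np, cv2
from cell import manip
def pts(c,pose=None):
    z=c["range_z"].astype(float); v,u=np.mgrid[:z.shape[0],:z.shape[1]]
    P=np.stack([(u-c["cx"])/c["fx"]*z,(v-c["cy"])/c["fy"]*z,z,np.ones_like(z)],-1)
    T=c["pose"] if pose is None else pose
    W=(P@np.array(T).T)[...,:3]; W[z==0]=np.nan
    return W
E
python3 - <<'E'
from h import *
s=manip.read_state(); print(s)
for n in ("top","scene"):
    c=manip.camera(n); cv2.imwrite(f"pics/{n}0.png",c["color"]); print(n,c["fx"],c["cx"],c["cy"],np.round(c["pose"],3).tolist())
E
```

```text
pics
{'clock': 0.0, 'joints': array([ 1.24740028e+00,  3.00470981e-01,  1.52155836e+00, -1.07495352e-05,
        1.32070486e+00, -6.65976069e-02]), 'qd': array([ 5.25094506e-05, -5.03624261e-04,  1.25970299e-03, -5.40394804e-04,
        9.43777559e-04,  8.69262095e-05]), 'effort': array([-2.15111027e-04, -5.31792355e+01, -3.52745819e+01,  7.08236522e-02,
        2.41910439e-02, -8.67050039e-05]), 'eef_pos': array([139.6121981 , 531.71242197, 197.09601508]), 'eef_rot': array([-1.62827316,  1.56965473, -1.88506893]), 'wrist_force': array([ 0.15898825, -0.27304712,  0.44596902]), 'moment': array([-0.01183285,  0.07599438, -0.00907914]), 'finger_gap': 94.2487443155404}
top 439.99839883695034 316.73441436569215 204.47223188213263 [[0.012, -0.995, 0.097, 470.221], [-1.0, -0.012, -0.0, -6.056], [0.001, -0.096, -0.995, 1257.523], [0.0, 0.0, 0.0, 1.0]]
scene 453.63196157932924 323.906876624827 214.25506045566908 [[0.193, 0.685, -0.703, 1539.199], [0.981, -0.121, 0.152, -186.798], [0.019, -0.719, -0.695, 989.213], [0.0, 0.0, 0.0, 1.0]]
```

View pics/top0.png

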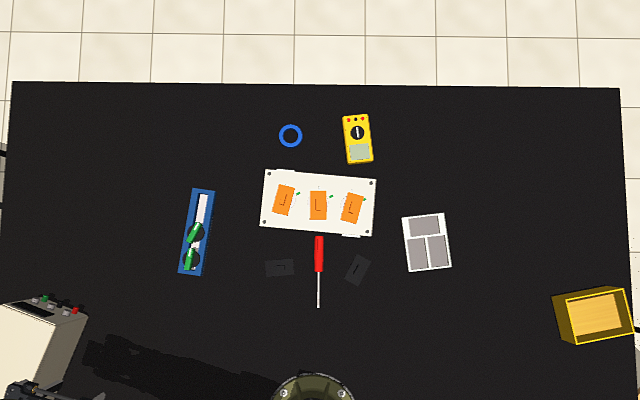

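View pics/scene0.png

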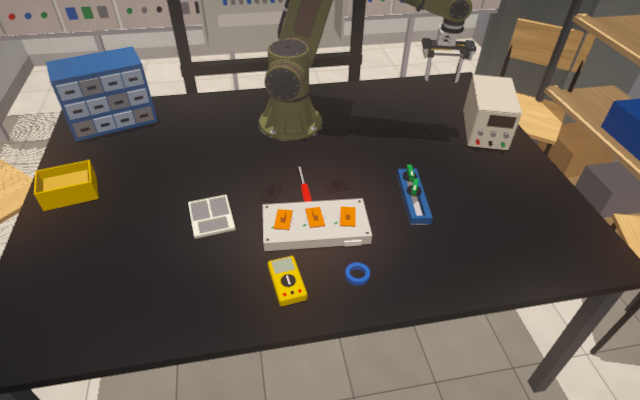

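Top view shows three orange covers on the panel at (283,200), (318,205), (352,208). The black look-alikes, at (279,268) and (357,270), are to be ignored. Two green handles sit in the holder at (196,232) and (191,260), and the tray is at (427,242).

```bash
python3 - <<'E'
from h import *
c=manip.camera("top"); W=pts(c); im=c["color"]
hsv=cv2.cvtColor(im,cv2.COLOR_BGR2HSV)
def rep(name,m,zmin,zmax,reg,n=1,amin=15):
    m=m&(W[...,2]>zmin)&(W[...,2]<zmax)
    mm=np.zeros_like(m);mm[reg[1]:reg[3],reg[0]:reg[2]]=m[reg[1]:reg[3],reg[0]:reg[2]]
    k,l,st,ce=cv2.connectedComponentsWithStats(mm.astype(np.uint8))
    for i in range(1,k):
        if st[i,4]<amin: continue
        P=W[l==i]; r=cv2.minAreaRect(P[:,:2].astype(np.float32))
        print(name,np.round(ce[i]),st[i,4],"mean",P.mean(0).round(1),"rect",np.round(r[0],1),np.round(r[1],1),round(r[2],1))
H,S,V=[hsv[...,i] for i in range(3)]
rep("orange",(H>5)&(H<18)&(S>150),30,80,(250,160,390,250))
rep("panel",(V>0),30,80,(250,160,390,250))
rep("green",(H>40)&(H<85)&(S>100),-10,120,(170,180,380,290),amin=3)
rep("blue",(H>100)&(H<125)&(S>100),10,120,(170,180,230,290))
rep("tray",(S<60)&(V>90),2,30,(390,200,460,280))
im2=cv2.resize(im[160:290,170:460],None,fx=2.7,fy=2.7,interpolation=cv2.INTER_CUBIC); cv2.imwrite("pics/topcrop.png",im2)
w=manip.camera("wrist"); cv2.imwrite("pics/w0.png",w["color"]); print(np.round(w["mount"],3).tolist(),w["fx"],w["cx"],w["cy"])
E
```

```text
orange [283. 199.] 461 mean [600.5  87.1  48.3] rect [600.7  87.6] [45.  80.1] 75.9
orange [318. 205.] 470 mean [586.   -9.3  47.7] rect [586.7 -10. ] [78.8 44.5] 0.7
orange [352. 208.] 456 mean [ 579.8 -103.1   48. ] rect [ 580.3 -103.3] [44.3 79.8] 74.5
panel [317. 202.] 6384 mean [594.2  -8.2  42.4] rect [594.5  -8.1] [312.3 166.4] 84.4
green [298. 193.] 8 mean [619.6  46.7  41.5] rect [619.3  46.6] [5.3 8.7] 26.6
green [331. 196.] 7 mean [612.8 -45.1  40.1] rect [612.4 -45.1] [3.7 8.8] 23.7
green [364. 199.] 5 mean [ 604.4 -137.7   41.6] rect [ 604.1 -137. ] [3.9 5.6] 47.7
green [193. 233.] 144 mean [503.8 329.6  53.8] rect [506.7 330.7] [17.9 58.5] 62.7
green [189. 260.] 144 mean [432.3 338.5  53.6] rect [435.3 340.2] [16.8 58.1] 81.1
blue [197. 229.] 1187 mean [516.8 327.2  25.9] rect [510.9 330.6] [ 66.8 240.1] 82.5
tray [426. 242.] 1756 mean [ 489.7 -316.5    7.3] rect [ 488.8 -317.7] [155.9 125.6] 7.1
[[-0.0, -0.231, 0.973, -186.658], [1.0, 0.001, 0.0, 1.345], [-0.001, 0.973, 0.231, -66.41], [0.0, 0.0, 0.0, 1.0]] 290.5434437454721 308.3941898563598 201.71678514188068
```

View pics/topcrop.png

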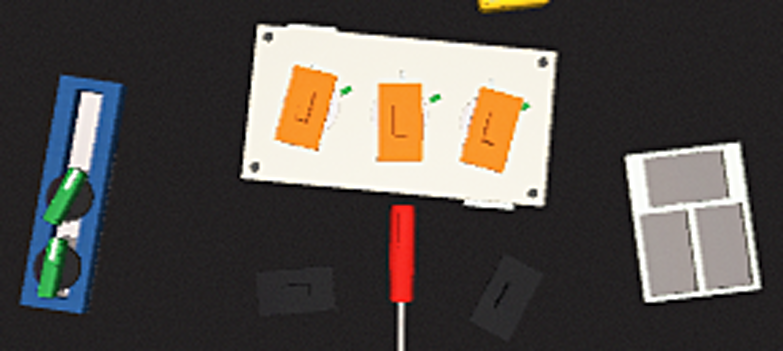

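```bash
cat >> h.py <<'E'
from scipy.spatial.transform import Rotation as R
def toolR(a):  # a deg: jaw axis (tool y) heading, tool x down
    a=np.radians(a); y=np.array([np.cos(a),np.sin(a),0]); x=np.array([0,0,-1.]); return np.stack([x,y,np.cross(x,y)],1)
def cur():
    s=manip.read_state(); return np.array(s["eef_pos"]),R.from_euler("xyz",s["eef_rot"]).as_matrix(),s
def heading(): 
    p,Rm,s=cur(); return np.degrees(np.arctan2(Rm[1,1],Rm[0,1])),np.degrees(np.arccos(np.clip(-Rm[2,0],-1,1)))
def go(pos,a):
    p,Rm,s=cur(); rv=R.from_matrix(toolR(a)@Rm.T).as_rotvec()
    print("delta m",np.round((np.array(pos)-p)/1000,4),"rv",np.round(rv,4)," z %.1f j6 %.2f t %.1f"%(p[2],s["joints"][5],s["clock"]))
def wrist(name=None):
    p,Rm,s=cur(); c=manip.camera("wrist"); T=np.eye(4);T[:3,:3]=Rm;T[:3,3]=p
    c["pose"]=T@np.array(c["mount"])
    if name: cv2.imwrite(f"pics/{name}.png",c["color"])
    return c
E
python3 - <<'E'
from h import *
print(heading()); go([480,-100,260],90)
E
```

```text
(np.float64(75.28496406661579), np.float64(0.03705793157731844))
delta m [ 0.3404 -0.6318  0.0627] rv [ 6.000e-04 -1.000e-04  2.568e-01]  z 197.3 j6 -0.07 t 0.2
```

Emit:
jog_arm:
  series: [0,0,0.257,0.2,-0.4,0.063,1,0,0,0.257,0.34,-0.632,0.063,1,0,0,0.257,0.34,-0.632,0.063,1,0,0,0.257,0.34,-0.632,0.063,1,0,0,0.257,0.34,-0.632,0.063,1,0,0,0.257,0.34,-0.632,0.063,1,0,0,0.257,0.34,-0.632,0.063,1,0,0,0.257,0.34,-0.632,0.063,1,0,0,0.257,0.34,-0.632,0.063,1,0,0,0.257,0.34,-0.632,0.063,1,0,0,0.257,0.34,-0.632,0.063,1,0,0,0.257,0.34,-0.632,0.063,1,0,0,0.257,0.34,-0.632,0.063,1,0,0,0.257,0.34,-0.632,0.063,1,0,0,0.257,0.34,-0.632,0.063,1,0,0,0.257,0.34,-0.632,0.063,1]

```text
clock: 2.2
eef_pos: [479.6, -99.4, 260.9]
eef_rot: [-0.309, 1.57, -0.307]
wrist_force: [0.4, -0.4, 0.7]
finger_gap: 93.9
```

```bash
python3 - <<'E'
from h import *
print(cur()[0],heading()); c=wrist("w1")
W=pts(c);np.savez("w1.npz",W=W,im=c["color"])
E
```

```text
[479.57020485 -99.37397691 260.87684307] (np.float64(90.07420154785135), np.float64(0.025138128322366057))
```

View pics/w1.png

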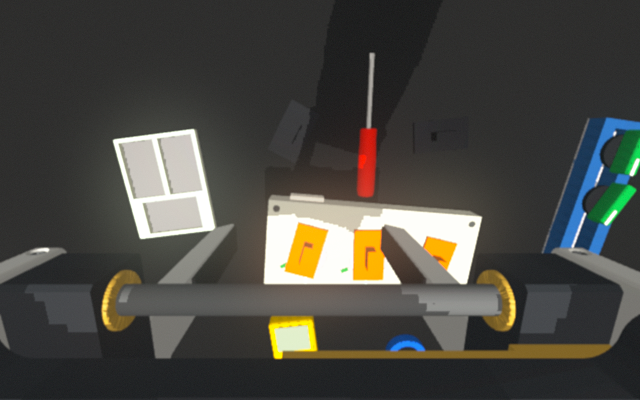

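The wrist view shows the tray at (165,185), the orange covers at (306,250), (369,255) and (440,250, partly hidden by a finger), and the holder at right (590,190). The black plates are at (290,130) and (440,135).

```bash
python3 - <<'E'
from h import *
d=np.load("w1.npz"); W=d["W"]; im=d["im"]
hsv=cv2.cvtColor(im,cv2.COLOR_BGR2HSV);H,S,V=[hsv[...,i] for i in range(3)]
def rep(name,m,reg,amin=30):
    mm=np.zeros_like(m);mm[reg[1]:reg[3],reg[0]:reg[2]]=m[reg[1]:reg[3],reg[0]:reg[2]]
    k,l,st,ce=cv2.connectedComponentsWithStats(mm.astype(np.uint8))
    for i in range(1,k):
        if st[i,4]<amin: continue
        P=W[l==i]; P=P[np.isfinite(P[:,0])]; r=cv2.minAreaRect(P[:,:2].astype(np.float32))
        print(name,np.round(ce[i]),st[i,4],"mean",P.mean(0).round(1),"zmed",np.median(P[:,2]).round(1),"rect",np.round(r[0],1),np.round(r[1],1),round(r[2],1))
z=W[...,2]
tr=(100,115,230,250)
rep("traywall",(z>9)&(z<20),tr)
rep("trayfloor",(z>1.5)&(z<7),tr)
rep("trayall",(z>2)&(z<20),tr)
rep("traybright",(V>200),tr)
rep("traygrey",(V<205)&(V>120),tr)
o=(H>5)&(H<18)&(S>150)
rep("plate",o&(z>40)&(z<54),(280,215,470,290))
rep("rib",(z>60)&(z<75),(280,215,390,290),amin=8)
rep("green",(H>40)&(H<85)&(S>100),(250,180,460,290),amin=5)
rep("panel",(z>36)&(z<60),(260,190,500,300))
E
```

```text
traywall [166. 188.] 2476 mean [ 497.7 -314.4   12.3] zmed 12.4 rect [ 492.4 -314.9] [154.2 121.6] 7.3
trayfloor [201. 154.] 78 mean [ 446.1 -260.5    4.3] zmed 4.4 rect [ 446.7 -260.4] [76.8  1.5] 7.0
trayfloor [180. 163.] 1861 mean [ 459.4 -292.8    3.6] zmed 3.6 rect [ 460.1 -292. ] [86.2 49.7] 7.1
trayfloor [143. 168.] 1811 mean [ 467.  -351.     3.6] zmed 3.6 rect [ 467.6 -350.2] [86.2 49.1] 7.3
trayfloor [173. 214.] 1651 mean [ 539.2 -311.9    3.6] zmed 3.6 rect [ 539.1 -311.3] [50.9 83.7] 7.3
trayfloor [213. 214.] 36 mean [ 539.5 -248.4    3.9] zmed 3.7 rect [ 539.3 -248.5] [42.7  1.3] 7.7
trayall [166. 183.] 7954 mean [ 490.2 -316.2    6.5] zmed 4.2 rect [ 492.4 -314.9] [154.2 121.6] 7.3
traybright [167. 184.] 7461 mean [ 490.9 -315.7    6.5] zmed 4.1 rect [ 488.7 -269.9] [160.8 230.9] 7.3
traygrey [211. 223.] 610 mean [ 474.8 -178.6  219.1] zmed 289.3 rect [ 503.7 -238.6] [134.6 144.5] 62.7
traygrey [165. 166.] 228 mean [ 463.1 -315.1    5.5] zmed 4.7 rect [ 463.4 -313.2] [84.9  8.2] 8.2
traygrey [133. 160.] 692 mean [ 454.2 -364.5    4.5] zmed 3.9 rect [ 468.1 -351.5] [84.8 46.3] 7.3
traygrey [159. 222.] 211 mean [ 551.7 -335.3    5.2] zmed 4.3 rect [ 558.8 -320.7] [93.8 42.2] 65.9
plate [367. 252.] 42 mean [583.9 -11.6  49.4] zmed 49.2 rect [590.3 -12.9] [13.3 34.7] 68.5
rib [305. 256.] 194 mean [ 582.4 -101.9   66.1] zmed 66.5 rect [ 583.6 -102. ] [12.1 31.3] 74.5
rib [371. 260.] 196 mean [588.6  -8.8  66.1] zmed 66.5 rect [589.8  -8.2] [29.5 12.4] 0.9
green [283. 265.] 8 mean [ 608.9 -136.4   42. ] zmed 41.9 rect [ 608.4 -136.9] [4.6 3.3] 89.7
green [344. 270.] 13 mean [615.5 -43.2  42.2] zmed 42.1 rect [615.8 -43.6] [4.  6.9] 13.0
panel [358. 241.] 12755 mean [569.7 -24.7  42.9] zmed 42.0 rect [583.9  -6. ] [310.6 131.9] 85.4
```

```bash
python3 - <<'E'
from h import *
go([582.5,-102.3,120],74.5); go([582.5,-102.3,69],74.5)
E
```

```text
delta m [ 0.1029 -0.0028 -0.1408] rv [ 1.000e-04  3.000e-04 -2.715e-01]  z 260.8 j6 -1.85 t 2.2
delta m [ 0.1029 -0.0028 -0.1918] rv [ 1.000e-04  3.000e-04 -2.715e-01]  z 260.8 j6 -1.85 t 2.2
```

Emit:
jog_arm:
  series: [0,0,-0.27,0.103,-0.003,-0.14,0,0,0,-0.27,0.103,-0.003,-0.14,-0.2,0,0,-0.27,0.103,-0.003,-0.14,-0.2,0,0,-0.27,0.103,-0.003,-0.14,-0.2,0,0,-0.27,0.103,-0.003,-0.192,-0.2,0,0,-0.27,0.103,-0.003,-0.192,-0.2,0,0,-0.27,0.103,-0.003,-0.192,-0.2,0,0,-0.27,0.103,-0.003,-0.192,-1,0,0,-0.27,0.103,-0.003,-0.192,-1,0,0,-0.27,0.103,-0.003,-0.192,-1,0,0,-0.27,0.103,-0.003,-0.192,-1,0,0,-0.27,0.103,-0.003,-0.192,-1,0,0,-0.27,0.103,-0.003,-0.192,-1]
  squeeze: 25

```text
clock: 3.88
eef_pos: [582.7, -103.1, 68.6]
eef_rot: [-3.11, 1.571, 2.903]
wrist_force: [-0.5, 0.9, 0.0]
finger_gap: 0.5
```

```bash
python3 - <<'E'
from h import *
print(cur()[0],heading()); c=wrist("w2"); cv2.imwrite("pics/s2.png",manip.camera("scene")["color"][170:270,220:420].repeat(3,0).repeat(3,1))
E
```

```text
[ 582.67375806 -103.056628     68.5757621 ] (np.float64(74.53998234765005), np.float64(0.006861271848874838))
```

View pics/w2.png

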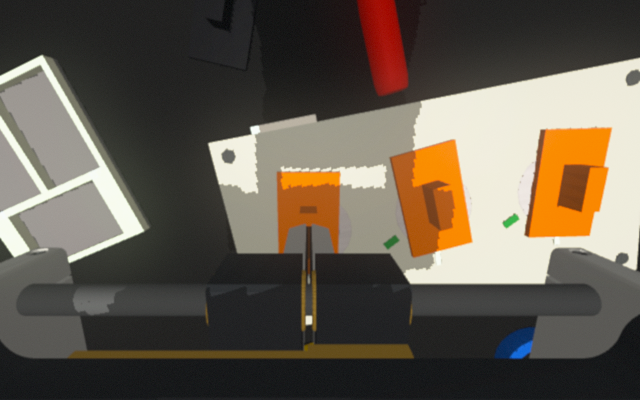

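View pics/s2.png

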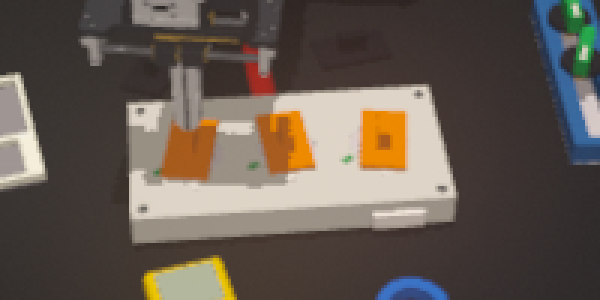

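```bash
python3 - <<'E'
from h import *
p,Rm,s=cur()
c=wrist(); W=pts(c)
T=(W-p)@Rm
for (u,v) in [(308,175),(308,190),(300,210),(308,210),(308,215),(308,222),(308,230),(308,240),(310,260),(290,220),(290,235),(335,240)]:
    print(u,v,W[v,u].round(1),"tool",T[v,u].round(1))
cv2.imwrite("pics/w2c.png",cv2.resize(c["color"][150:300,220:420],None,fx=4,fy=4,interpolation=cv2.INTER_NEAREST))
E
```

```text
308 175 [547.5 -92.1  46.9] tool [ 21.7   1.1 -36.8]
308 190 [558.  -95.   47.8] tool [ 20.8   1.1 -26. ]
300 210 [ 567.7 -103.5   60.5] tool [  8.1  -4.4 -14.3]
308 210 [569.7 -98.2  58.6] tool [ 10.    1.2 -13.8]
308 215 [571.2 -98.7  65.8] tool [  2.8   1.2 -12.2]
308 222 [575.7 -99.9  66.6] tool [ 2.   1.2 -7.5]
308 230 [575.4 -99.8  84.3] tool [-15.7   1.2  -7.9]
308 240 [575.1 -99.7 102.3] tool [-33.7   1.2  -8.2]
310 260 [575.8 -98.9 127.6] tool [-59.    2.2  -7.7]
290 220 [ 576.5 -114.1   47.3] tool [ 21.3 -12.3  -3.1]
290 235 [ 570.8 -109.1   98.8] tool [-30.2  -9.   -9.8]
335 240 [601.3 -85.6  45.8] tool [22.8 21.8 13.4]
```

View pics/w2c.png

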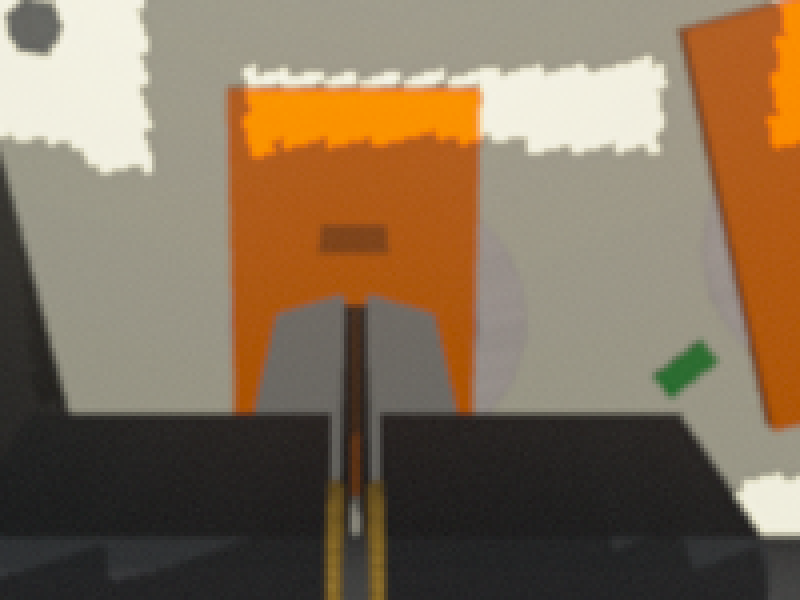

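```bash
python3 - <<'E'
from h import *
p,Rm,s=cur()
c=wrist(); W=pts(c)
T=(W-p)@Rm; print(s["finger_gap"],s["clock"])
for v in range(222,256,3):
    print(v,[tuple(T[v,u].round(0).astype(int)) if np.isfinite(T[v,u,0]) else None for u in (286,294,298,302,305,308,311,314,318,322,330)])
E
```

```text
0.5314415476118338 4.025
222 [(np.int64(22), np.int64(-15), np.int64(-1)), (np.int64(22), np.int64(-9), np.int64(-1)), (np.int64(22), np.int64(-6), np.int64(-1)), (np.int64(3), np.int64(-3), np.int64(-7)), (np.int64(2), np.int64(-1), np.int64(-7)), (np.int64(2), np.int64(1), np.int64(-8)), (np.int64(2), np.int64(3), np.int64(-8)), (np.int64(2), np.int64(5), np.int64(-8)), (np.int64(23), np.int64(9), np.int64(-1)), (np.int64(22), np.int64(12), np.int64(-1)), (np.int64(22), np.int64(18), np.int64(-1))]
225 [(np.int64(21), np.int64(-15), np.int64(1)), (np.int64(22), np.int64(-9), np.int64(1)), (np.int64(21), np.int64(-6), np.int64(1)), (np.int64(-10), np.int64(-3), np.int64(-9)), (np.int64(-12), np.int64(-1), np.int64(-10)), (np.int64(2), np.int64(1), np.int64(-5)), (np.int64(2), np.int64(3), np.int64(-6)), (np.int64(-12), np.int64(5), np.int64(-10)), (np.int64(-12), np.int64(7), np.int64(-10)), (np.int64(22), np.int64(12), np.int64(1)), (np.int64(22), np.int64(18), np.int64(1))]
228 [(np.int64(22), np.int64(-15), np.int64(3)), (np.int64(-17), np.int64(-7), np.int64(-10)), (np.int64(-17
[... 4144 characters left out ...]
int64(-8)), (np.int64(-51), np.int64(3), np.int64(-8)), (np.int64(-54), np.int64(4), np.int64(-10)), (np.int64(-53), np.int64(6), np.int64(-9)), (np.int64(-53), np.int64(8), np.int64(-9)), (np.int64(-54), np.int64(12), np.int64(-10))]
255 [(np.int64(-112), np.int64(-5), np.int64(-33)), (np.int64(-112), np.int64(-3), np.int64(-34)), (np.int64(-112), np.int64(-1), np.int64(-34)), (np.int64(-112), np.int64(0), np.int64(-34)), (np.int64(-54), np.int64(0), np.int64(-8)), (np.int64(-54), np.int64(1), np.int64(-8)), (np.int64(-55), np.int64(3), np.int64(-9)), (np.int64(-57), np.int64(4), np.int64(-9)), None, (np.int64(-111), np.int64(5), np.int64(-33)), (np.int64(-112), np.int64(7), np.int64(-33))]
```

```bash
python3 - <<'E'
from h import *
c=manip.camera("scene"); W=pts(c)
for v in range(192,222,2): print(v,[tuple(int(x) for x in W[v,u].round(0)) if np.isfinite(W[v,u,0]) else None for u in (278,280,282,284,286)])
E
```

```text
192 [(615, -115, 181), (615, -110, 180), (618, -105, 181), (618, -99, 180), (619, -94, 181)]
194 [(589, -114, 151), (591, -108, 151), (592, -103, 151), (596, -98, 154), (578, -90, 138)]
196 [(587, -114, 141), (591, -109, 144), (593, -103, 145), (595, -98, 146), (582, -91, 133)]
198 [(590, -114, 137), (593, -109, 138), (594, -104, 139), (592, -98, 136), (582, -91, 126)]
200 [(586, -114, 125), (590, -109, 128), (592, -104, 129), (594, -98, 130), (582, -91, 118)]
202 [(589, -115, 120), (594, -110, 124), (593, -104, 122), (593, -99, 122), (586, -92, 114)]
204 [(590, -115, 113), (591, -110, 114), (590, -104, 112), (597, -99, 117), (588, -93, 108)]
206 [(588, -116, 104), (597, -111, 111), (593, -105, 107), (598, -100, 110), (593, -93, 105)]
208 [(589, -116, 97), (592, -111, 99), (593, -105, 99), (594, -100, 99), (590, -93, 94)]
210 [(590, -117, 90), (590, -111, 89), (591, -105, 89), (593, -100, 91), (590, -94, 87)]
212 [(550, -114, 44), (589, -111, 81), (591, -106, 82), (592, -100, 81), (557, -91, 47)]
214 [(565, -116, 51), (562, -110, 47), (583, -105, 66), (588, -100, 70), (562, -92, 43)]
216 [(569, -116, 47), (590, -112, 66), (589, -106, 64), (589, -100, 63), (574, -93, 47)]
218 [(581, -118, 50), (597, -113, 65), (596, -107, 63), (587, -101, 53), (581, -94, 46)]
220 [(586, -119, 47), (599, -114, 58), (600, -108, 58), (593, -102, 51), (591, -95, 47)]
```

```bash
python3 - <<'E'
from h import *
d=np.load("w1.npz"); W=d["W"]
for u in (225,230,235,384,388,392,396):
  print(u,[tuple(int(x) for x in W[v,u].round(0)) if np.isfinite(W[v,u,0]) else None for v in range(220,250,3)])
E
```

```text
225 [(551, -232, -1), (555, -232, 0), (471, -150, 273), (470, -149, 280), (471, -147, 285), (471, -147, 288), (472, -146, 291), (473, -145, 294), (475, -145, 294), (476, -145, 294)]
230 [(551, -225, -2), (555, -224, 1), (470, -147, 275), (472, -147, 276), (473, -146, 279), (473, -145, 283), (475, -145, 283), (476, -145, 285), (479, -145, 283), (480, -145, 285)]
235 [(550, -216, -1), (556, -216, -1), (472, -145, 268), (474, -145, 270), (475, -145, 272), (477, -145, 271), (479, -145, 272), (481, -145, 273), (483, -145, 273), (485, -145, 273)]
384 [(537, 13, 41), (542, 13, 40), (472, -49, 268), (472, -51, 275), (474, -51, 276), (475, -51, 277), (478, -51, 276), (479, -51, 278), (480, -51, 278), (483, -51, 278)]
388 [(537, 18, 42), (542, 18, 42), (470, -48, 275), (471, -49, 278), (472, -50, 280), (472, -51, 285), (474, -51, 286), (475, -51, 287), (477, -51, 287), (479, -51, 288)]
392 [(537, 24, 43), (542, 24, 42), (470, -45, 273), (471, -47, 279), (470, -49, 285), (471, -49, 288), (472, -51, 292), (473, -51, 294), (474, -51, 294), (476, -51, 294)]
396 [(538, 30, 40), (542, 30, 41), (470, -43, 274), (470, -45, 280), (470, -47, 285), (470, -48, 291), (470, -49, 295), (472, -50, 296), (472, -51, 301), (473, -51, 301)]
```

Emit:
jog_arm:
  series: [0,0,0,0,0.0,0,-0.3,0,0,0,0,0.0,0,-0.3,0,0,0,0,0.0,0,-0.3,0,0,0,0,0.0,-0.01,-0.3,0,0,0,0,0.0,-0.02,-0.3,0,0,0,0,0.0,-0.02,-0.3]
  squeeze: 25

```text
clock: 4.88
eef_pos: [582.1, -102.9, 47.3]
eef_rot: [-3.124, 1.569, 2.889]
wrist_force: [0.7, 0.3, 0.1]
finger_gap: 33.2
```

```bash
python3 - <<'E'
from h import *
p,Rm,s=cur();print(p,s["finger_gap"],s["wrist_force"])
c=wrist("w3"); W=pts(c); T=(W-p)@Rm
for u in range(270,350,4):
  print(u,[tuple(int(x) for x in T[v,u].round(0)) if np.isfinite(T[v,u,0]) else None for v in range(216,250,4)])
E
```

```text
[ 582.07388392 -102.88212599   47.34702903] 33.24333408408775 [0.7031797  0.26113584 0.07915242]
270 [(6, -25, -11), (6, -25, -8), (6, -25, -5), (-17, -22, -9), (-24, -21, -9), (-31, -20, -10), (-37, -20, -10), (-43, -19, -9), (-48, -18, -9)]
274 [(2, -22, -12), (1, -22, -9), (2, -22, -6), (-18, -20, -10), (-24, -19, -9), (-31, -18, -10), (-38, -17, -10), (-43, -17, -9), (-46, -16, -8)]
278 [(1, -19, -12), (0, -19, -9), (-9, -18, -10), (-17, -17, -10), (-24, -17, -9), (-27, -16, -8), (-33, -16, -8), (-40, -15, -8), (-40, -15, -6)]
282 [(1, -16, -12), (2, -16, -9), (1, -16, -6), (-13, -15, -8), (-15, -15, -6), (-16, -15, -4), (-17, -15, -2), (-16, -15, 1), (-18, -15, 3)]
286 [(0, -14, -12), (0, -14, -10), (1, -14, -7), (1, -14, -4), (1, -14, -1), (2, -14, 3), (1, -14, 5), (2, -14, 8), (0, -14, 11)]
290 [(1, -11, -12), (2, -11, -9), (2, -11, -6), (0, -11, -4), (1, -11, -1), (1, -11, 2), (0, -11, 5), (0, -11, 8), (1, -11, 11)]
294 [(1, -8, -12), (0, -8, -10), (1, -8, -6), (0, -8, -4), (0, -8, -1), (1, -8, 2), (1, -8, 5), (1, -8, 8), (1, -8, 11)]
298 [(1, -6, -12), (1, -6, -9), (1, -6, -
[... 935 characters left out ...]
4, 5), (1, 14, 8), (1, 14, 11)]
330 [(0, 16, -12), (0, 16, -10), (1, 16, -7), (0, 16, -4), (1, 16, -1), (1, 16, 2), (0, 16, 5), (0, 16, 8), (1, 16, 11)]
334 [(1, 19, -12), (1, 19, -9), (1, 19, -7), (-8, 18, -7), (-10, 18, -4), (-11, 18, -2), (-11, 18, 0), (-10, 18, 4), (-11, 18, 6)]
338 [(1, 21, -12), (1, 21, -9), (-10, 20, -10), (-18, 19, -10), (-19, 19, -8), (-27, 19, -8), (-34, 18, -8), (-34, 18, -6), (-35, 18, -4)]
342 [(0, 24, -12), (0, 24, -10), (0, 24, -7), (-17, 22, -10), (-25, 21, -10), (-31, 20, -10), (-37, 20, -9), (-40, 19, -8), (-44, 19, -8)]
346 [(5, 27, -11), (6, 28, -8), (5, 27, -5), (-17, 24, -10), (-25, 23, -10), (-31, 23, -9), (-38, 22, -10), (-42, 21, -9), (-49, 20, -10)]
```

View pics/w3.png

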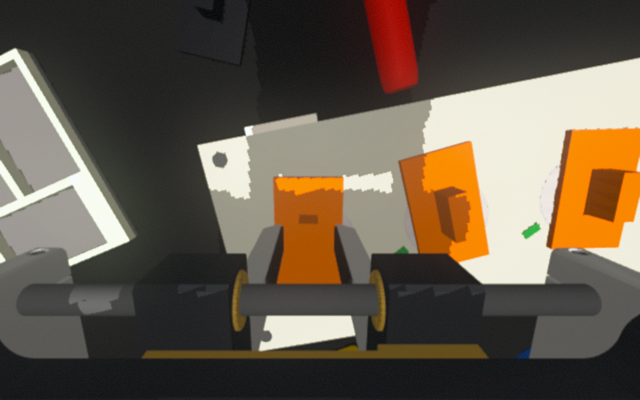

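Emit:
jog_arm:
  series: [0,0,0,0,0,-0.006,-0.3,0,0,0,0,0,-0.006,-0.3,0,0,0,0,0,-0.006,-1,0,0,0,0,0,-0.006,-1,0,0,0,0,0,-0.006,-1,0,0,0,0,0,-0.006,-1,0,0,0,0,0,-0.006,-1]
  squeeze: 25

```text
clock: 5.8
eef_pos: [582.8, -103.1, 42.8]
eef_rot: [-0.011, 1.571, -0.281]
wrist_force: [-0.8, 0.5, 1.9]
finger_gap: 11.8
```

Emit:
jog_arm:
  series: [0,0,0,0,0,0.05,-1,0,0,0,0,0,0.1,-1,0,0,0,0,0,0.1,-1,0,0,0,0,0,0.1,-1]

```text
clock: 6.3
eef_pos: [582.2, -102.9, 141.6]
eef_rot: [-3.122, 1.569, 2.891]
wrist_force: [-0.3, -0.5, -0.2]
finger_gap: 11.9
```

```bash
python3 - <<'E'
from h import *
p,Rm,s=cur();print(p,s["finger_gap"],s["wrist_force"])
c=wrist("w4"); W=pts(c); T=(W-p)@Rm
hsv=cv2.cvtColor(c["color"],cv2.COLOR_BGR2HSV)
o=(hsv[...,0]>5)&(hsv[...,0]<18)&(hsv[...,1]>150)&(T[...,0]>-25)&(T[...,0]<10)
P=T[o]; print(len(P),P.min(0),P.max(0))
pl=P[(P[:,0]>-4)]; print("plate x med",np.median(pl[:,0]),"y",np.percentile(pl[:,1],[1,99]),"zmin",np.percentile(pl[:,2],[0.5,1,2]))
rb=P[(P[:,0]<-6)]; print("rib",len(rb),np.percentile(rb[:,1],[2,50,98]) if len(rb) else None,rb[:,2].min() if len(rb) else None)
# plate edges direction
r=cv2.minAreaRect(pl[:,1:].astype(np.float32)); print(r)
E
```

```text
[ 582.22626216 -102.93676463  141.61400882] 11.93029860133706 [-0.31066964 -0.51918649 -0.23281756]
4059 [-24.9746204  -21.42572914 -39.3159048 ] [-1.55145664 24.19508634 34.60611233]
plate x med -3.4860457940158227 y [-21.07287528  23.9107781 ] zmin [-39.13158292 -39.09719105 -39.01240041]
rib 1106 [-4.24494302  1.20520593  7.25854461] -14.633048423952713
((1.4065017700195312, -2.2880592346191406), (73.77574157714844, 45.591827392578125), 89.92935943603516)
```

View pics/w4.png

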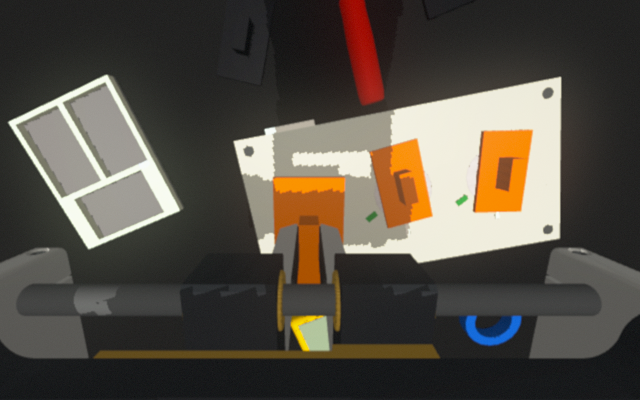

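```bash
python3 - <<'E'
from h import *
go([500,-200,150],97.3)
E
```

```text
delta m [-0.082  -0.0971  0.0089] rv [-1.000e-04 -2.400e-03  3.972e-01]  z 141.1 j6 -1.54 t 6.3
```

Emit:
jog_arm:
  series: [0,0,0.2,-0.04,-0.05,0.01,-1,0,0,0.397,-0.082,-0.097,0.01,-1,0,0,0.397,-0.082,-0.097,0.01,-1,0,0,0.397,-0.082,-0.097,0.01,-1,0,0,0.397,-0.082,-0.097,0.01,-1]

```text
clock: 6.98
eef_pos: [500.9, -199.4, 151.9]
eef_rot: [2.49, 1.569, 2.616]
wrist_force: [0.5, 0.6, -0.4]
finger_gap: 12.1
```

```bash
cat >> h.py <<'E'
def tray(c,region=None,wy=True):
    """fit tray from wall tops (z 10..16) & outline via the given camera"""
    W=pts(c); z=W[...,2]
    m=(z>9.5)&(z<17)&(W[...,0]>390)&(W[...,0]<600)&(W[...,1]<-230)&(W[...,1]>-400)
    k,l,st,ce=cv2.connectedComponentsWithStats(m.astype(np.uint8)); i=1+np.argmax(st[1:,4])
    P=W[l==i][:,:2].astype(np.float32); r=cv2.minAreaRect(P)
    (cx,cy),(w,h),a=r
    if w<h: w,h=h,w; a-=90
    if a<-90: a+=180
    ct=np.array([cx,cy]); Ra=np.array([[np.cos(np.radians(a)),-np.sin(np.radians(a))],[np.sin(np.radians(a)),np.cos(np.radians(a))]])
    print("tray",ct.round(1),round(w,1),round(h,1),"yaw",round(a,2))
    S=[ct+Ra@np.array(v) for v in ((-28.67,28.67),(-28.67,-28.67),(45.67,0))]
    return ct,a,S
def held(c):
    p,Rm,s=cur(); W=pts(c); T=(W-p)@Rm
    hsv=cv2.cvtColor(c["color"],cv2.COLOR_BGR2HSV)
    o=(hsv[...,0]>5)&(hsv[...,0]<18)&(hsv[...,1]>150)&(T[...,0]>-5.5)&(T[...,0]<3)
    pl=T[o]; y=np.percentile(pl[:,1],[0.5,99.5]); z0=np.percentile(pl[:,2],0.5)
    print("held y",y.round(1),"zmin",round(z0,1),"top x",np.median(pl[:,0]).round(1))
    b=np.array([y.mean(),z0+40]); return b
def place(S,b,a):
    Rt=toolR(a); return np.array(S)-b[0]*Rt[:2,1]-b[1]*Rt[:2,2]
E
python3 - <<'E'
from h import *
c=wrist("w5"); ct,a,S=tray(c); b=held(c); print(np.round(S,1),b,heading(),cur()[0])
for i in (0,1): 
    t=place(S[i],b,90+a); print(i+1,t); go([*t,60],90+a); go([*t,9],90+a)
E
```

```text
tray [ 492.3 -315.4] 154.0 121.2 yaw 7.29
held y [-21.6  23.9] zmin -38.8 top x -3.7
[[ 460.2 -290.6]
 [ 467.5 -347.5]
 [ 537.6 -309.6]] [1.1634339  1.16762091] (np.float64(97.28739067563066), np.float64(0.0584408752746863)) [ 500.98657461 -199.33436049  151.99945888]
1 [ 459.18197251 -291.88107586]
delta m [-0.0418 -0.0925 -0.092 ] rv [-0.0005 -0.0009  0.0001]  z 152.0 j6 -2.14 t 7.0
delta m [-0.0418 -0.0925 -0.143 ] rv [-0.0005 -0.0009  0.0001]  z 152.0 j6 -2.14 t 7.0
2 [ 466.4604046 -348.7572574]
delta m [-0.0345 -0.1494 -0.092 ] rv [-0.0005 -0.0009  0.0001]  z 152.0 j6 -2.14 t 7.0
delta m [-0.0345 -0.1494 -0.143 ] rv [-0.0005 -0.0009  0.0001]  z 152.0 j6 -2.14 t 7.0
```

View pics/w5.png

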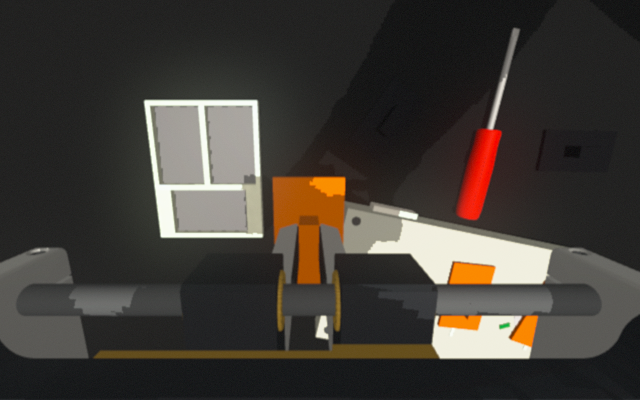

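Emit:
jog_arm:
  series: [0,0,0,-0.034,-0.1,-0.05,-1,0,0,0,-0.0345,-0.15,-0.08,-1,0,0,0,-0.0345,-0.15,-0.115,-1,0,0,0,-0.0345,-0.15,-0.115,-1,0,0,0,-0.0345,-0.15,-0.115,-1,0,0,0,-0.0345,-0.15,-0.12,-1,0,0,0,-0.0345,-0.15,-0.125,-1]

```text
clock: 7.9
eef_pos: [467.1, -349.5, 28.6]
eef_rot: [-0.799, 1.569, -0.671]
wrist_force: [0.2, -0.2, 0.4]
finger_gap: 11.4
```

```bash
python3 - <<'E'
from h import *
p,Rm,s=cur();print(p,s["wrist_force"],heading()); c=wrist("w6");held(c); go([466.5,-348.8,8],97.3)
E
```

```text
[ 467.07151217 -349.51482588   28.59723032] [ 0.24420092 -0.15270048  0.35441438] (np.float64(97.35550137347931), np.float64(0.11041325782625577))
held y [-20.3  18.4] zmin -38.3 top x -4.6
delta m [-0.0001  0.0006 -0.0196] rv [ 0.0003  0.0004 -0.0008]  z 27.6 j6 -2.40 t 8.0
```

View pics/w6.png

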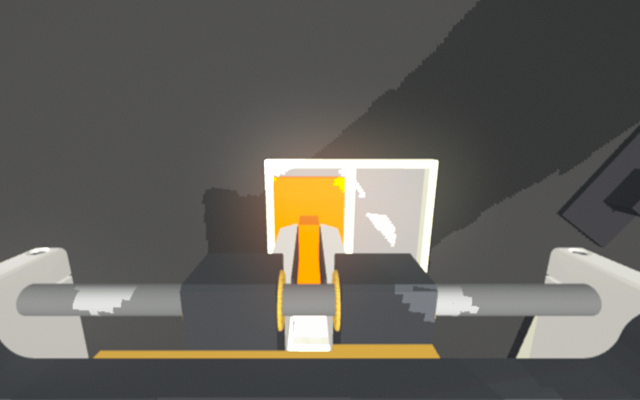

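Emit:
jog_arm:
  series: [0,0,0,0,0.0005,-0.01,-1,0,0,0,0,0.0005,-0.019,-1,0,0,0,0,0.0005,-0.0195,-1,0,0,0,0,0.0005,-0.0215,-1,0,0,0,0,0.0005,-0.022,-1]

```text
clock: 8.57
eef_pos: [466.2, -349.6, 5.7]
eef_rot: [-0.895, 1.571, -0.768]
wrist_force: [1.0, 0.4, -0.9]
finger_gap: 11.7
```

Emit:
jog_arm:
  series: [0,0,0,0,0,0,-0.6,0,0,0,0,0,0,-0.6,0,0,0,0,0,0,-0.6,0,0,0,0,0,0.02,-0.6,0,0,0,0,0,0.04,-0.6,0,0,0,0,0,0.1,-0.3,0,0,0,0,0,0.14,-0.3,0,0,0,0.03,0.1,0.16,-0.3,0,0,0,0.03,0.1,0.16,-0.3]

```text
clock: 9.7
eef_pos: [496.7, -248.1, 168.1]
eef_rot: [-0.589, 1.568, -0.462]
wrist_force: [-0.7, -0.2, 0.1]
finger_gap: 33.0
```

```bash
cat >> h.py <<'E'
def covers(c,zplate,x=(400,700),y=(-420,200)):
    """list orange plates and ribs: plate top near zplate"""
    W=pts(c); z=W[...,2]; hsv=cv2.cvtColor(c["color"],cv2.COLOR_BGR2HSV)
    o=(hsv[...,0]>5)&(hsv[...,0]<18)&(hsv[...,1]>150)&(W[...,0]>x[0])&(W[...,0]<x[1])&(W[...,1]>y[0])&(W[...,1]<y[1])
    for nm,m,am in (("plate",o&(abs(z-zplate)<4),60),("rib",o&(abs(z-zplate-20)<4),30)):
        k,l,st,ce=cv2.connectedComponentsWithStats(m.astype(np.uint8))
        for i in range(1,k):
            if st[i,4]<am: continue
            P=W[l==i]; r=cv2.minAreaRect(P[:,:2].astype(np.float32)); (w,h),a=r[1],r[2]
            if w<h: a-=90
            print(nm,ce[i].round(),st[i,4],"z",np.median(P[:,2]).round(1),"c",np.round(r[0],1),np.round(r[1],1),"yaw",round(a,1))
E
python3 - <<'E'
from h import *
p,Rm,s=cur();print(p,s["clock"]); c=wrist("w7"); ct,a,S=tray(c); print(np.round(S,1)); covers(c,9); covers(c,47)
E
```

```text
[ 496.65146504 -248.06596361  168.10408551] 9.7
tray [ 492.5 -315.6] 154.0 120.2 yaw 7.08
[[ 460.5 -290.7]
 [ 467.6 -347.6]
 [ 537.8 -310. ]]
rib [227. 154.] 35 z 27.1 c [ 466.6 -342.2] [29.8  1. ] yaw 7.5
```

View pics/w7.png

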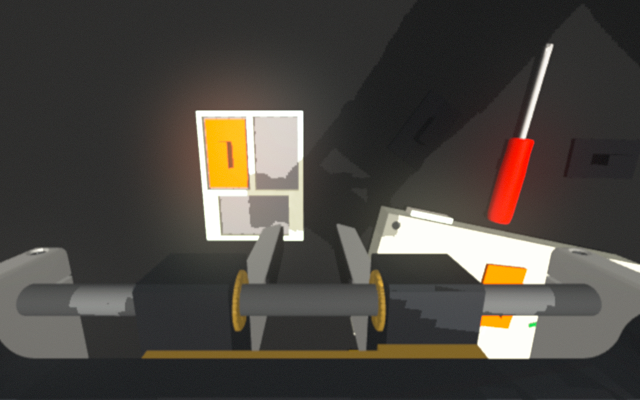

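```bash
python3 - <<'E'
from h import *
go([560,-9.5,140],90.9)
E
```

```text
delta m [ 0.062   0.2349 -0.029 ] rv [ 0.0008  0.0032 -0.1139]  z 169.0 j6 -2.22 t 9.8
```

Emit:
jog_arm:
  series: [0,0,-0.114,0.062,0.235,-0.029,-0.3,0,0,-0.114,0.062,0.235,-0.029,-0.3,0,0,-0.114,0.062,0.235,-0.029,-0.3,0,0,-0.114,0.062,0.235,-0.029,-0.3,0,0,-0.114,0.062,0.235,-0.029,-0.3,0,0,-0.114,0.062,0.235,-0.029,-0.3]

```text
clock: 10.5
eef_pos: [558.3, -14.9, 137.6]
eef_rot: [-0.304, 1.57, -0.291]
wrist_force: [-0.0, 0.3, 0.0]
finger_gap: 32.9
```

```bash
python3 - <<'E'
from h import *
p,Rm,s=cur();print(p,s["clock"],heading()); c=wrist("w8"); covers(c,47); go([589,-9.5,80],90.9); go([589,-9.5,43],90.9)
E
```

```text
[558.26328138 -14.9125155  137.62244418] 10.5 (np.float64(90.77642612741404), np.float64(0.05624645067767097))
plate [313. 231.] 2866 z 46.6 c [590.9  -8.3] [79.8 45.3] yaw 0.9
plate [412. 229.] 1660 z 46.6 c [590.4  91.9] [46.5 51. ] yaw -13.4
rib [313. 240.] 379 z 66.6 c [590.5  -8.2] [30.8 10.5] yaw 0.8
rib [417. 246.] 190 z 66.4 c [596.9  90.5] [12.6 14.6] yaw -13.1
delta m [ 0.0308  0.0059 -0.0576] rv [0.0002 0.001  0.0033]  z 137.6 j6 -1.68 t 10.6
delta m [ 0.0308  0.0059 -0.0946] rv [0.0002 0.001  0.0033]  z 137.6 j6 -1.68 t 10.6
```

View pics/w8.png

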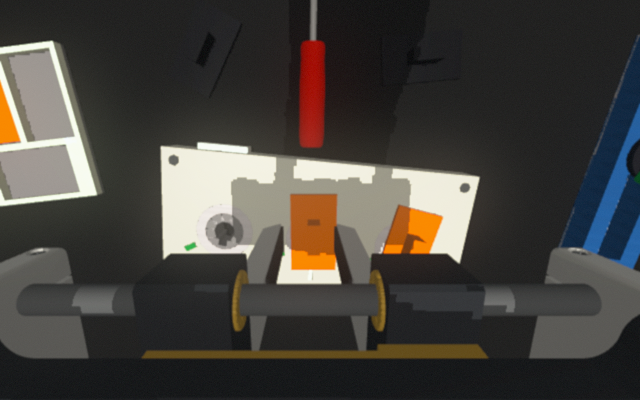

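Emit:
jog_arm:
  series: [0,0,0,0.031,0.006,-0.04,-0.3,0,0,0,0.031,0.006,-0.05,-0.3,0,0,0,0.031,0.006,-0.094,-0.3,0,0,0,0.031,0.006,-0.094,-0.3,0,0,0,0.031,0.006,-0.094,-1,0,0,0,0.031,0.006,-0.094,-1,0,0,0,0.031,0.006,-0.094,-1,0,0,0,0.031,0.006,-0.094,-1,0,0,0,0.031,0.006,-0.094,-1]

```text
clock: 11.68
eef_pos: [589.3, -8.8, 43.4]
eef_rot: [-0.712, 1.57, -0.699]
wrist_force: [-3.9, -2.1, 6.9]
finger_gap: 11.8
```

```bash
python3 - <<'E'
from h import *
p,Rm,s=cur();print(p,s["clock"],heading(),s["finger_gap"],s["wrist_force"]); go([500,-180,150],97.2)
E
```

```text
[589.31199728  -8.84764276  43.44768817] 11.675 (np.float64(90.75352700084152), np.float64(0.04068539491005782)) 11.780023425812233 [-3.91971733 -2.12133964  6.86560173]
delta m [-0.0893 -0.1712  0.1066] rv [0.0004 0.0006 0.1125]  z 43.4 j6 -1.66 t 11.7
```

Emit:
jog_arm:
  series: [0,0,0,0,0,0.05,-1,0,0,0,0,0,0.107,-1,0,0,0.11,-0.089,-0.171,0.107,-1,0,0,0.11,-0.089,-0.171,0.107,-1,0,0,0.11,-0.089,-0.171,0.107,-1,0,0,0.11,-0.089,-0.171,0.107,-1,0,0,0.11,-0.089,-0.171,0.107,-1,0,0,0.11,-0.089,-0.171,0.107,-1]

```text
clock: 12.68
eef_pos: [500.7, -178.5, 149.6]
eef_rot: [1.236, 1.571, 1.36]
wrist_force: [0.2, 0.1, 0.2]
finger_gap: 11.9
```

```bash
python3 - <<'E'
from h import *
c=wrist("w9"); ct,a,S=tray(c); b=held(c); p,Rm,s=cur(); print(np.round(S,1),b,heading(),p,s["finger_gap"])
a=7.2
t=place(S[0],b,90+a); print(t); go([*t,30],90+a)
E
```

```text
tray [ 492.3 -315.3] 154.2 121.2 yaw 7.29
held y [-21.5  23.9] zmin -38.6 top x -3.2
[[ 460.2 -290.5]
 [ 467.5 -347.3]
 [ 537.6 -309.5]] [1.20717791 1.36314732] (np.float64(97.15655608853966), np.float64(0.012093768003085129)) [ 500.70687188 -178.4208529   149.53850784] 11.704009782175818
[ 459.03515816 -291.8229116 ]
delta m [-0.0417 -0.1134 -0.1195] rv [-0.0002 -0.0001  0.0008]  z 149.5 j6 -2.11 t 12.7
```

View pics/w9.png

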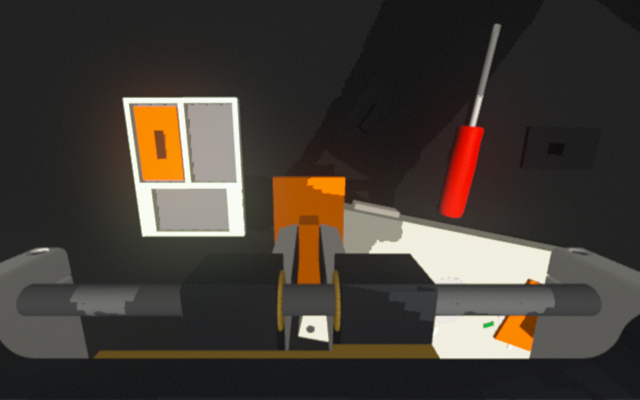

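Emit:
jog_arm:
  series: [0,0,0,-0.0417,-0.06,-0.03,-1,0,0,0,-0.0417,-0.1134,-0.07,-1,0,0,0,-0.0417,-0.1134,-0.12,-1,0,0,0,-0.0417,-0.1134,-0.12,-1,0,0,0,-0.0417,-0.1134,-0.12,-1,0,0,0,-0.0417,-0.1134,-0.12,-1]

```text
clock: 13.48
eef_pos: [460.0, -292.7, 32.1]
eef_rot: [-0.748, 1.567, -0.623]
wrist_force: [-0.2, 0.9, -0.5]
finger_gap: 11.7
```

```bash
python3 - <<'E'
from h import *
p,Rm,s=cur();print(p,s["wrist_force"],heading()); c=wrist("w10"); go([459,-291.8,6],97.2)
E
```

```text
[ 459.95243051 -292.74711879   32.12530516] [-0.16014051  0.88034419 -0.49573259] (np.float64(97.14019543636367), np.float64(0.21232680980502647))
delta m [-0.0007  0.001  -0.0258] rv [0.0019 0.0027 0.0012]  z 31.8 j6 -2.33 t 13.5
```

View pics/w10.png

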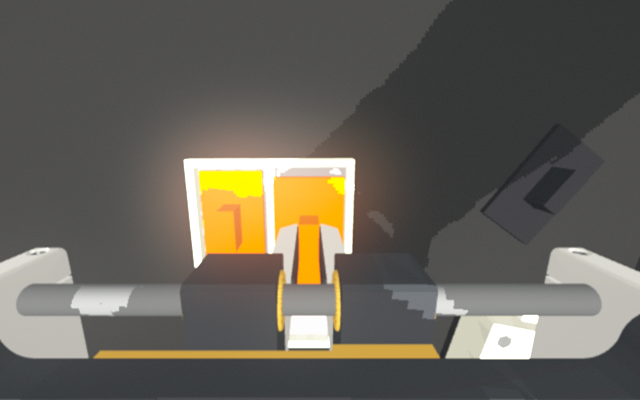

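Emit:
jog_arm:
  series: [0,0,0,-0.0003,0.0007,-0.01,-1,0,0,0,-0.0003,0.0007,-0.02,-1,0,0,0,-0.0003,0.0007,-0.023,-1,0,0,0,-0.0003,0.0007,-0.0255,-1,0,0,0,-0.0003,0.0007,-0.026,-1]

```text
clock: 14.15
eef_pos: [458.1, -292.0, 5.2]
eef_rot: [2.08, 1.57, 2.203]
wrist_force: [-11.2, 9.8, 29.4]
finger_gap: 11.5
```

Emit:
jog_arm:
  series: [0,0,0,0,0,0.001,-0.6,0,0,0,0,0,0.001,-0.6,0,0,0,0,0,0.001,-0.6,0,0,0,0,0,0.02,-0.6,0,0,0,0,0,0.04,-0.6,0,0,0,0,0,0.1,-0.3,0,0,0,0,0,0.14,-0.3,0,0,0,0.03,0.1,0.16,-0.3,0,0,0,0.03,0.1,0.16,-0.3]

```text
clock: 15.28
eef_pos: [488.6, -190.8, 164.4]
eef_rot: [-0.431, 1.57, -0.309]
wrist_force: [0.1, 0.0, -1.1]
finger_gap: 33.1
```

```bash
python3 - <<'E'
from h import *
p,Rm,s=cur();print(p,s["clock"],s["wrist_force"]); c=wrist("w11"); ct,a,S=tray(c); print(np.round(S,1))
W=pts(c); hsv=cv2.cvtColor(c["color"],cv2.COLOR_BGR2HSV)
o=(hsv[...,0]>4)&(hsv[...,0]<28)&(hsv[...,1]>120)&(W[...,1]<-240)
P=W[o]; print(len(P),np.percentile(P[:,2],[2,20,50,90,98]))
for nm,m in (("plate",(P[:,2]<14)),("rib",P[:,2]>22)):
    for s_,q in (("left",P[m&(P[:,1]<-319)]),("right",P[m&(P[:,1]>-319)])):
        if len(q)>10: r=cv2.minAreaRect(q[:,:2].astype(np.float32)); print(nm,s_,len(q),np.round(r[0],1),np.round(r[1],1),r[2],np.median(q[:,2]),q[:,2].std())
go([565,89,140],76.5)
E
```

```text
[ 488.57350798 -190.80095635  164.36885098] 15.275 [ 0.1480004   0.03269342 -1.05067663]
tray [ 492.3 -315.4] 153.8 121.2 yaw 7.23
[[ 460.2 -290.6]
 [ 467.5 -347.4]
 [ 537.6 -309.6]]
5700 [ 4.10350692  7.91896903  8.6721706  27.59486291 29.23552737]
plate left 2388 [ 467.4 -344.5] [82.6 59.7] 6.940958499908447 8.488808825983256 1.2360378146409843
plate right 2443 [ 460.1 -291.7] [80.8 49.3] 7.2089643478393555 8.489938973116125 1.2418968335830518
rib left 378 [ 467.7 -348.1] [29.7 13.5] 6.811178684234619 28.387996348420984 1.5948809646192366
rib right 352 [ 459.3 -290.3] [29.7 12.9] 5.830850124359131 28.336568990615547 1.4639538015976707
delta m [ 0.0752  0.2763 -0.0252] rv [ 0.      0.0019 -0.3608]  z 165.2 j6 -2.13 t 15.3
```

View pics/w11.png

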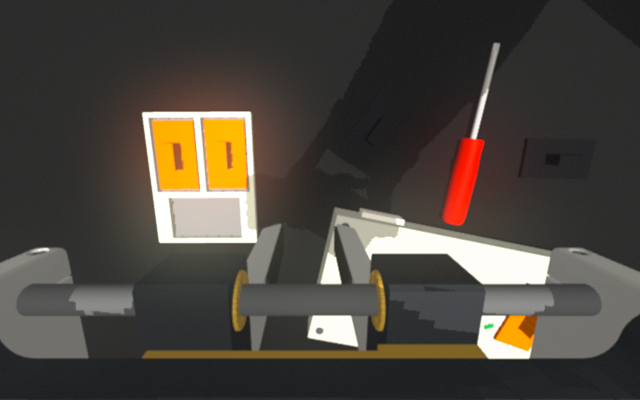

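Two covers now lie flat in slots 1 and 2, with plate tops at about 9 mm. Next I go to the third cover.

Emit:
jog_arm:
  series: [0,0,-0.36,0.075,0.276,-0.025,-0.3,0,0,-0.36,0.075,0.276,-0.025,-0.3,0,0,-0.36,0.075,0.276,-0.025,-0.3,0,0,-0.36,0.075,0.276,-0.025,-0.3,0,0,-0.36,0.075,0.276,-0.025,-0.3,0,0,-0.36,0.075,0.276,-0.025,-0.3,0,0,-0.36,0.075,0.276,-0.025,-0.3,0,0,-0.36,0.075,0.276,-0.025,-0.3]

```text
clock: 16.32
eef_pos: [563.2, 82.6, 138.8]
eef_rot: [-0.259, 1.571, -0.498]
wrist_force: [0.1, -0.3, -1.5]
finger_gap: 33.0
```

```bash
python3 - <<'E'
from h import *
p,Rm,s=cur();print(p,s["clock"],heading()); c=wrist("w12"); covers(c,47)
E
```

```text
[563.16498837  82.56720775 138.79067871] 16.325 (np.float64(76.3467492560646), np.float64(0.009643041694948418))
plate [319. 234.] 2330 z 46.6 c [604.4  89.2] [44.4 79.5] yaw -13.9
rib [323. 246.] 389 z 66.5 c [604.7  88.7] [11.8 30.8] yaw -14.9
```

View pics/w12.png

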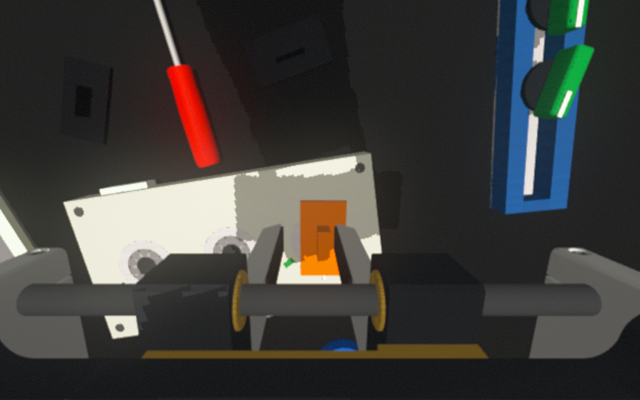

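Emit:
jog_arm:
  series: [0,0,0,0.04,0.0055,-0.04,-0.3,0,0,0,0.04,0.0055,-0.05,-0.3,0,0,0,0.04,0.0055,-0.095,-0.3,0,0,0,0.04,0.0055,-0.095,-0.3,0,0,0,0.04,0.0055,-0.095,-0.3,0,0,0,0.04,0.0055,-0.095,-1,0,0,0,0.04,0.0055,-0.095,-1,0,0,0,0.04,0.0055,-0.095,-1,0,0,0,0.04,0.0055,-0.095,-1,0,0,0,0.04,0.0055,-0.095,-1]

```text
clock: 17.62
eef_pos: [603.3, 89.2, 44.1]
eef_rot: [-0.063, 1.57, -0.3]
wrist_force: [-2.6, -1.0, 5.9]
finger_gap: 11.6
```

```bash
python3 - <<'E'
from h import *
p,Rm,s=cur();print(p,s["clock"],heading(),s["finger_gap"]); go([490,-140,150],7.2)
E
```

```text
[603.30022318  89.20794976  44.1430022 ] 17.625 (np.float64(76.43591282063338), np.float64(0.021030009196148926)) 11.579307567964895
delta m [-0.1133 -0.2292  0.1059] rv [ 3.0000e-04  2.0000e-04 -1.2084e+00]  z 44.1 j6 -1.25 t 17.6
```

Emit:
jog_arm:
  series: [0,0,0,0,0,0.05,-1,0,0,0,0,0,0.1,-1,0,0,-0.4,-0.04,-0.15,0.105,-1,0,0,-0.8,-0.08,-0.25,0.105,-1,0,0,-1.208,-0.085,-0.36,0.105,-1,0,0,-1.208,-0.066,-0.4,0.105,-1,0,0,-1.208,-0.066,-0.4,0.105,-1,0,0,-1.208,-0.066,-0.4,0.105,-1,0,0,-1.208,-0.066,-0.4,0.105,-1,0,0,-1.208,-0.066,-0.4,0.105,-1,0,0,-1.208,-0.066,-0.4,0.105,-1,0,0,-1.208,-0.066,-0.4,0.105,-1,0,0,-1.208,-0.066,-0.4,0.105,-1]

```text
clock: 19.25
eef_pos: [537.5, -309.9, 148.8]
eef_rot: [1.111, 1.571, -0.332]
wrist_force: [-0.5, -0.2, -0.3]
finger_gap: 12.0
```

```bash
python3 - <<'E'
from h import *
p,Rm,s=cur();print(p,s["clock"],heading(),s["finger_gap"]); c=wrist("w13");held(c);tray(c); go([537,-310.5,60],7.2); go([537,-310.5,32],7.2)
E
```

```text
[ 537.52303159 -309.8678604   148.81786768] 19.25 (np.float64(7.310953477993215), np.float64(0.01177791593264273)) 12.025671627637214
held y [-21.9  23.6] zmin -40.6 top x -2.4
tray [ 492.4 -315.4] 154.3 119.8 yaw 7.38
delta m [-0.0004 -0.0004 -0.0888] rv [ 0.0001  0.0001 -0.0015]  z 148.8 j6 -0.71 t 19.3
delta m [-0.0004 -0.0004 -0.1168] rv [ 0.0001  0.0001 -0.0015]  z 148.8 j6 -0.71 t 19.3
```

View pics/w13.png

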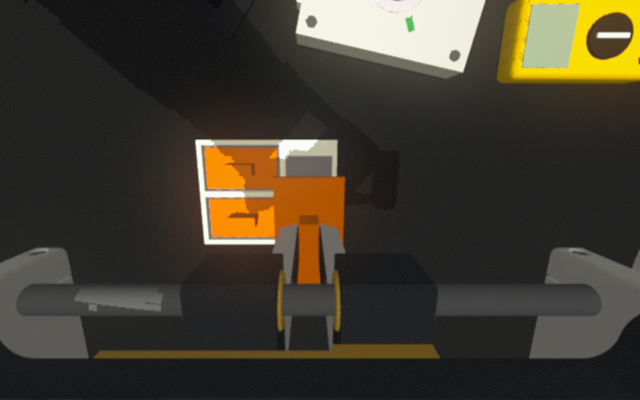

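Emit:
jog_arm:
  series: [0,0,0,-0.0005,-0.0004,-0.06,-1,0,0,0,-0.0005,-0.0004,-0.1,-1,0,0,0,-0.0005,-0.0004,-0.117,-1,0,0,0,-0.0005,-0.0004,-0.117,-1,0,0,0,-0.0005,-0.0004,-0.117,-1]

```text
clock: 19.92
eef_pos: [537.6, -311.6, 33.5]
eef_rot: [0.858, 1.568, -0.586]
wrist_force: [0.1, -0.4, -0.9]
finger_gap: 11.9
```

```bash
python3 - <<'E'
from h import *
p,Rm,s=cur();print(p,s["clock"],heading(),s["wrist_force"]); c=wrist("w14"); go([536.9,-310.3,6.5],7.2)
E
```

```text
[ 537.57445129 -311.64553806   33.53916856] 19.925 (np.float64(7.22682383429182), np.float64(0.15468876654784713)) [ 0.11029544 -0.39262548 -0.85049231]
delta m [-0.0007  0.0013 -0.0271] rv [ 0.0016  0.0024 -0.0004]  z 33.6 j6 -0.71 t 20.0
```

View pics/w14.png

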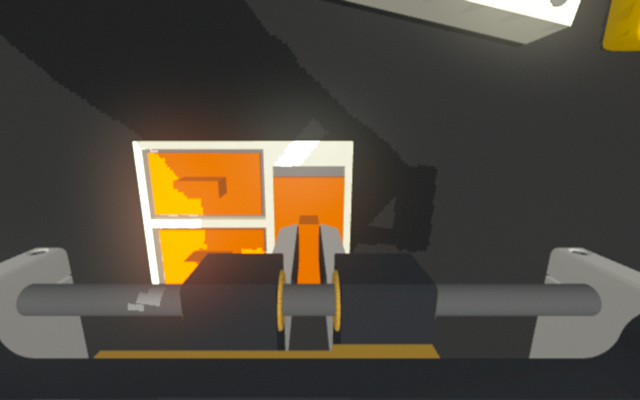

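Emit:
jog_arm:
  series: [0,0,0,-0.0003,0.0008,-0.01,-1,0,0,0,-0.0003,0.0008,-0.02,-1,0,0,0,-0.0003,0.0008,-0.023,-1,0,0,0,-0.0003,0.0008,-0.025,-1,0,0,0,-0.0003,0.0008,-0.025,-1]

```text
clock: 20.6
eef_pos: [536.4, -310.4, 6.6]
eef_rot: [0.809, 1.571, -0.636]
wrist_force: [-0.7, 0.5, -0.3]
finger_gap: 11.7
```

Emit:
jog_arm:
  series: [0,0,0,0,0,0,-0.6,0,0,0,0,0,0,-0.6,0,0,0,0,0,0,-0.6,0,0,0,0,0,0.02,-0.6,0,0,0,0,0,0.04,-0.6,0,0,0,0,0,0.1,-0.3,0,0,0,0,0,0.16,-0.3,0,0,0.5,-0.04,0.06,0.19,-0.3,0,0,1.0,-0.06,0.12,0.19,-0.3,0,0,1.4,-0.06,0.16,0.19,-0.3,0,0,1.4,-0.06,0.16,0.19,0.2,0,0,1.4,-0.06,0.16,0.19,0.2,0,0,1.4,-0.06,0.16,0.19,0.2,0,0,1.4,-0.06,0.16,0.19,0.2,0,0,1.4,-0.06,0.16,0.19,0.2,0,0,1.4,-0.06,0.16,0.19,0.2]

```text
clock: 22.6
eef_pos: [476.5, -150.4, 198.0]
eef_rot: [-0.333, 1.569, -0.378]
wrist_force: [0.7, -0.3, -0.6]
finger_gap: 56.3
```

```bash
cat >> h.py <<'E'
def intray(c):
    W=pts(c); ct,a,S=tray(c); print(np.round(S,1)); Ra=R.from_euler("z",a,degrees=True).as_matrix()[:2,:2]
    hsv=cv2.cvtColor(c["color"],cv2.COLOR_BGR2HSV); o=(hsv[...,0]>4)&(hsv[...,0]<28)&(hsv[...,1]>120)
    L=(W[...,:2]-ct)@Ra
    for i,(cx,cy,dx,dy) in enumerate(((-28.67,28.67,45,26),(-28.67,-28.67,45,26),(45.67,0,26,45))):
        m=o&(abs(L[...,0]-cx)<dx)&(abs(L[...,1]-cy)<dy)
        for nm,mm in (("plate",m&(W[...,2]<13)&(W[...,2]>5)),("rib",m&(W[...,2]>25.5)&(W[...,2]<33))):
            q=L[mm]; 
            if len(q)<10: continue
            r=cv2.minAreaRect(q.astype(np.float32)); print("slot",i+1,nm,len(q),"off",np.round(np.array(r[0])-[cx,cy],1),np.round(r[1],1),round(r[2],1),"z",np.median(W[mm][:,2]).round(2))
E
python3 - <<'E'
from h import *
p,Rm,s=cur();print(p,s["clock"],heading()); c=wrist("w15"); intray(c); go([470,215,230],85)
E
```

```text
[ 476.47817825 -150.37583535  198.01571815] 22.6 (np.float64(87.39613952146524), np.float64(0.0997420544841777))
tray [ 492.3 -315.1] 154.0 121.3 yaw 7.36
[[ 460.2 -290.3]
 [ 467.6 -347.2]
 [ 537.6 -309.2]]
slot 1 plate 1835 off [-1. -1.] [49.3 80.1] 89.8 z 8.52
slot 1 rib 258 off [-1.   0.3] [30.1 12.9] 0.6 z 28.39
slot 2 plate 1749 off [ 0.5 -1.6] [49.1 81.4] 89.7 z 8.53
slot 2 rib 262 off [-0.1 -0.2] [30.1 12.7] 0.9 z 28.54
slot 3 plate 1574 off [-0.7 -1.8] [83.5 46.4] 89.9 z 8.56
slot 3 rib 226 off [-1.1 -0.1] [30.7 12.7] 89.2 z 28.44
delta m [-0.0065  0.3654  0.0322] rv [ 0.0005  0.0013 -0.0404]  z 197.8 j6 -1.90 t 22.6
```

View pics/w15.png

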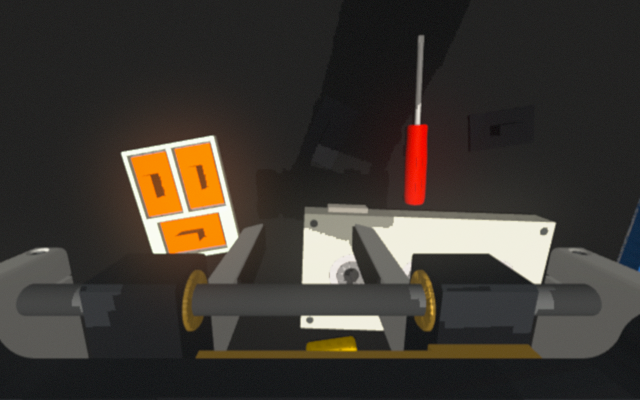

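```bash
python3 - <<'E'
from h import *
go([655,0,200],90)
E
```

```text
delta m [0.1785 0.1504 0.0022] rv [0.0005 0.0014 0.0469]  z 197.8 j6 -1.90 t 22.6
```

Emit:
jog_arm:
  series: [0,0,0.047,0.1785,0.1504,0.002,0.2,0,0,0.047,0.1785,0.1504,0.002,0.2,0,0,0.047,0.1785,0.1504,0.002,0.2,0,0,0.047,0.1785,0.1504,0.002,0.2,0,0,0.047,0.1785,0.1504,0.002,0.2,0,0,0.047,0.1785,0.1504,0.002,0.2,0,0,0.047,0.1785,0.1504,0.002,0.2]

```text
clock: 23.52
eef_pos: [654.4, -0.9, 199.3]
eef_rot: [-0.177, 1.57, -0.177]
wrist_force: [-0.0, 1.2, 0.8]
finger_gap: 56.2
```

```bash
python3 - <<'E'
from h import *
p,Rm,s=cur();print(p,s["clock"],heading()); c=wrist("w16"); W=pts(c); np.savez("w16.npz",W=W,im=c["color"])
c={k:v for k,v in c.items()}; np.save("w16pose.npy",c["pose"])
cv2.imwrite("pics/w16c.png",cv2.resize(c["color"][100:240,200:440],None,fx=3.3,fy=3.3,interpolation=cv2.INTER_CUBIC))
E
```

```text
[654.43896899  -0.85928786 199.30407393] 23.525 (np.float64(90.02822195718483), np.float64(0.034870512483921035))
```

View pics/w16.png

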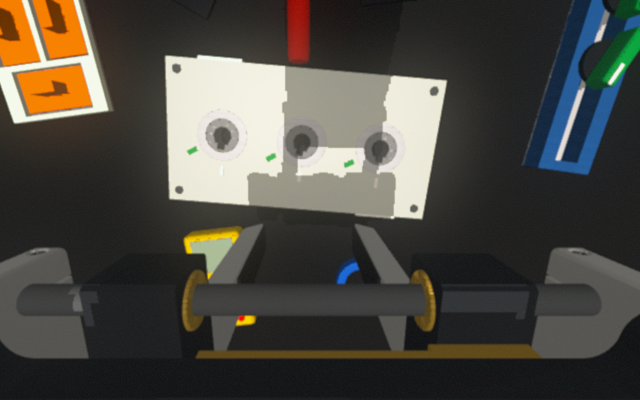

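View pics/w16c.png

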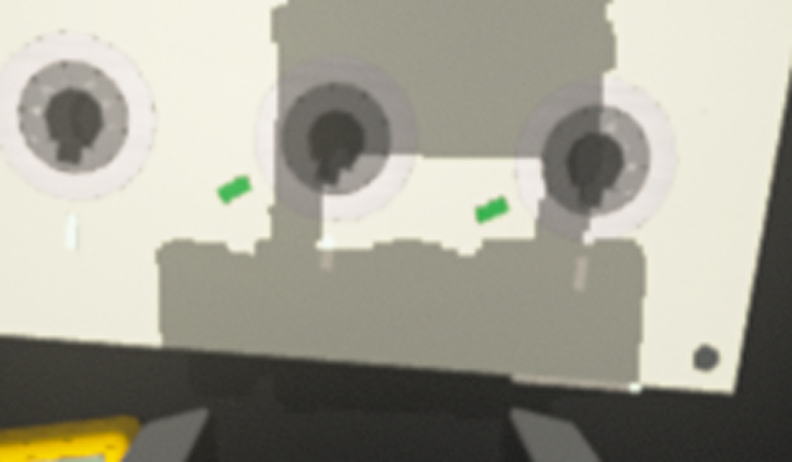

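```bash
python3 - <<'E'
from h import *
d=np.load("w16.npz"); W=d["W"]; im=d["im"]; T=np.load("w16pose.npy"); 
z=W[...,2]; m=np.zeros(z.shape,bool); m[45:225,155:455]=True
pm=m&(z>39)&(z<46)
k,l,st,ce=cv2.connectedComponentsWithStats(pm.astype(np.uint8)); i=1+np.argmax(st[1:,4])
P=W[l==i]; print("z",np.median(P[:,2]))
r=cv2.minAreaRect(P[:,:2].astype(np.float32)); print(r)
# edges by local rows: robust lines. Panel frame guess
a=r[2]-90 if r[1][0]>r[1][1] else r[2]
a=-5.5
def loc(c,a):
    ca,sa=np.cos(np.radians(a)),np.sin(np.radians(a)); return (P[:,:2]-c)@np.array([[ca,-sa],[sa,ca]])
for a in (-4.5,-5,-5.5,-6,-6.5):
    L=loc(np.array([594,-8]),a); out=[]
    for b in range(-140,141,20):
        q=L[abs(L[:,1]-b)<6]; out.append((q[:,0].min(),q[:,0].max()))
    o=np.array(out); print(a,"far",o[:,1].round(1)," near",o[:,0].round(1))
    out=[]
    for b in range(-65,66,20):
        q=L[abs(L[:,0]-b)<6]; out.append((q[:,1].min(),q[:,1].max()))
    o=np.array(out); print("   right",o[:,0].round(1)," left",o[:,1].round(1))
# hole masks: ray ∩ z=42
w=manip.camera("wrist"); fx,fy,cx,cy=w["fx"],w["fy"],w["cx"],w["cy"]
v,u=np.mgrid[:400,:640]; D=np.stack([(u-cx)/fx,(v-cy)/fy,np.ones_like(u)],-1)@T[:3,:3].T; O=T[:3,3]
X=O+D*((42-O[2])/D[...,2])[...,None]
hole=m&(z<38)&(z>5); hole[:100]=False; hole[180:]=False
k,l,st,ce=cv2.connectedComponentsWithStats(hole.astype(np.uint8))
for i in range(1,k):
    if st[i,4]<40: continue
    q=X[l==i][:,:2]; 
    # fit bore centre: most-inside circle via distance transform on the plane
    (ccx,ccy),rad=cv2.minEnclosingCircle(q.astype(np.float32))
    mk=np.zeros((200,200),np.uint8); c0=q.mean(0); ij=((q-c0)*2.0+100)
    from scipy.optimize import minimize
    # union model fit: circle r10 + key box, maximise IoU over dense samples
    g=np.mgrid[-25:25:0.5,-25:25:0.5].reshape(2,-1).T+c0
    # project grid to pixel to sample mask
    Gc=(np.c_[g,np.full(len(g),42.)]-O)@T[:3,:3]; uu=np.round(Gc[:,0]/Gc[:,2]*fx+cx).astype(int); vv=np.round(Gc[:,1]/Gc[:,2]*fy+cy).astype(int)
    mm=(l[vv,uu]==i)
    best=None
    for dx in np.arange(-5,3.1,0.5):
        for dy in np.arange(-3,3.1,0.5):
            for th in range(-30,21,2):
                e=g-c0-[dx,dy]; t=np.radians(th); ex=e@[np.cos(t),np.sin(t)]; ey=e@[-np.sin(t),np.cos(t)]
                mod=(ex**2+ey**2<100)|((ex>0)&(ex<16)&(abs(ey)<4.25))
                iou=(mod&mm).sum()/(mod|mm).sum()
                if best is None or iou>best[0]: best=(iou,*(c0+[dx,dy]),th)
    print("hole",ce[i].round(1),st[i,4],np.round(best,2))
E
```

```text
z 41.60362400830485
((598.711181640625, -7.868133544921875), (310.9552001953125, 160.62969970703125), 85.36385345458984)
-4.5 far [84.2 84.5 84.5 84.7 84.5 84.3 84.4 84.4 84.8 84.6 84.6 85.2 84.7 85.1
 84.9]  near [-75.8 -75.9 -75.7 -75.6 -75.6 -75.5 -75.4 -75.5 -75.5 -75.3 -75.3 -75.4
 -75.3 -75.4 -75.2]
   right [-153.9 -154.7 -154.1 -154.5 -154.4 -154.8 -154.3]  left [155.9 155.6 155.4 155.7 155.8 155.6 155.7]
-5 far [85.4 85.5 85.2 85.4 85.  84.7 84.6 84.4 84.7 84.3 84.1 84.5 83.9 84.
 83.7]  near [-74.5 -74.9 -74.8 -74.9 -75.1 -75.2 -75.2 -75.5 -75.7 -75.7 -75.8 -76.1
 -76.2 -76.4 -76.5]
   right [-154.4 -154.5 -154.3 -154.6 -154.2 -154.8 -153.8]  left [155.4 155.3 155.3 155.7 155.9 155.9 156.1]
-5.5 far [86.6 86.6 86.1 86.  85.6 85.1 84.7 84.4 84.5 84.  83.6 83.8 83.1 82.9
 82.5]  near [-73.2 -73.8 -74.  -74.1 -74.6 -74.9 -75.  -75.5 -75.8 -76.  -76.3 -76.8
 -77.2 -77.4 -77.7]
   right [-155.  -154.9 -154.5 -154.6 -153.8 -154.5 -153.3]  left [154.8 154.9 155.1 155.7 156.2 156.1 156.6]
-6 far [87.8 87.7 87.1 86.7 86.1 85.5 84.8 84.4 84.4 83.7 83.  83.1 82.2 81.8
 81.2]  near [-72.  -72.8 -73.2 -73.5 -74.  -74.6 -74.9 -75.6 -76.  -76.4 -77.  -77.4
 -78.1 -78.4 -78.9]
   right [-156.5 -155.4 -154.6 -154.6 -153.7 -154.3 -152.9]  left [154.5 154.6 155.  155.7 156.4 156.4 156.7]
-6.5 far [89.  88.7 88.  87.4 86.6 85.9 85.  84.4 84.2 83.4 82.5 82.4 81.7 80.7
 80. ]  near [-71.2 -71.7 -72.3 -72.9 -73.5 -74.3 -74.7 -75.6 -76.2 -76.7 -77.6 -78.1
 -79.  -79.4 -80.1]
   right [-157.1 -155.9 -154.8 -154.7 -153.5 -154.  -152.5]  left [154.  154.2 155.3 156.1 156.6 157.1 157.6]
hole [222.2 136.5] 268 [  0.91 591.35 -99.12 -10.  ]
hole [301.1 143.2] 281 [  0.91 598.76  -7.48 -16.  ]
hole [379.4 149.7] 264 [  0.91 605.65  83.37  -4.  ]
```

```bash
python3 - <<'E'
from h import *
go([560,325,170],82)
E
```

```text
delta m [-0.0946  0.3257 -0.0293] rv [ 1.000e-04  6.000e-04 -1.404e-01]  z 199.3 j6 -1.63 t 23.6
```

Emit:
jog_arm:
  series: [0,0,-0.14,-0.0946,0.3257,-0.029,0.2,0,0,-0.14,-0.0946,0.3257,-0.029,0.0,0,0,-0.14,-0.0946,0.3257,-0.029,0.0,0,0,-0.14,-0.0946,0.3257,-0.029,0.0,0,0,-0.14,-0.0946,0.3257,-0.029,0.0,0,0,-0.14,-0.0946,0.3257,-0.029,0.0,0,0,-0.14,-0.0946,0.3257,-0.029,0.0,0,0,-0.14,-0.0946,0.3257,-0.029,0.0,0,0,-0.14,-0.0946,0.3257,-0.029,0.0,0,0,-0.14,-0.0946,0.3257,-0.029,0.0]

```text
clock: 24.88
eef_pos: [560.7, 324.9, 169.8]
eef_rot: [0.446, 1.571, 0.307]
wrist_force: [-0.2, 0.2, 0.2]
finger_gap: 47.1
```

```bash
cat >> h.py <<'E'
def handles(c,zt=58,name=True):
    W=pts(c); z=W[...,2]; hsv=cv2.cvtColor(c["color"],cv2.COLOR_BGR2HSV)
    g=((hsv[...,0]>40)&(hsv[...,0]<90)&(hsv[...,1]>80)) 
    k,l,st,ce=cv2.connectedComponentsWithStats(cv2.dilate(g.astype(np.uint8),np.ones((3,3))))
    for i in range(1,k):
        if st[i,4]<200: continue
        sel=(l==i); q=W[sel]; q=q[np.isfinite(q[:,2])]; t=np.percentile(q[:,2],97)
        tt=q[abs(q[:,2]-np.median(q[q[:,2]>t-5][:,2]))<3]
        r=cv2.minAreaRect(tt[:,:2].astype(np.float32)); (w,h),a=r[1],r[2]
        if w<h: a-=90
        print("handle px",ce[i].round(),st[i,4],"top z",np.median(tt[:,2]).round(1),"c",np.round(r[0],1),np.round(r[1],1),"yaw",round(a,1))
E
python3 - <<'E'
from h import *
p,Rm,s=cur();print(p,s["clock"],heading()); c=wrist("w17"); handles(c)
E
```

```text
[560.72877195 324.88465155 169.84795353] 24.875 (np.float64(82.0298918162819), np.float64(0.015371363132352924))
handle px [306.  70.] 1267 top z 57.3 c [438.7 341.5] [15.9 59.3] yaw -10.1
handle px [307. 147.] 1081 top z 57.3 c [510.7 331.7] [15.9 59.9] yaw -26.7
```

View pics/w17.png

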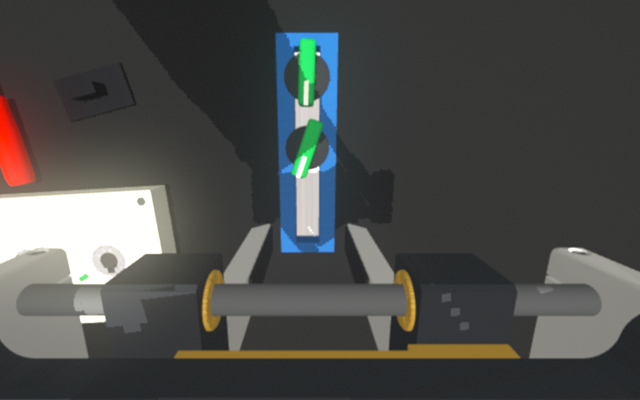

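```bash
python3 - <<'E'
from h import *
go([509.7,330.9,90],63.3); go([509.7,330.9,28],63.3)
E
```

```text
delta m [-0.0509  0.0058 -0.0798] rv [-0.000e+00  2.000e-04 -3.272e-01]  z 169.8 j6 -0.96 t 24.9
delta m [-0.0509  0.0058 -0.1418] rv [-0.000e+00  2.000e-04 -3.272e-01]  z 169.8 j6 -0.96 t 24.9
```

Emit:
jog_arm:
  series: [0,0,-0.17,-0.051,0.006,-0.04,-0.1,0,0,-0.327,-0.051,0.006,-0.08,-0.1,0,0,-0.327,-0.051,0.006,-0.08,-0.1,0,0,-0.327,-0.051,0.006,-0.08,-0.1,0,0,-0.327,-0.051,0.006,-0.11,-0.1,0,0,-0.327,-0.051,0.006,-0.13,-0.1,0,0,-0.327,-0.051,0.006,-0.141,-0.1,0,0,-0.327,-0.051,0.006,-0.141,-0.1,0,0,-0.327,-0.051,0.006,-0.141,-0.1]

```text
clock: 26.05
eef_pos: [509.8, 332.0, 29.6]
eef_rot: [0.963, 1.57, 0.498]
wrist_force: [0.0, 0.3, 0.1]
finger_gap: 42.4
```

```bash
python3 - <<'E'
from h import *
p,Rm,s=cur();print(p,s["clock"],heading(),s["wrist_force"],s["finger_gap"]); c=wrist("w18"); handles(c)
E
```

```text
[509.78269639 332.00733974  29.56436088] 26.05 (np.float64(63.384137622578066), np.float64(0.07240328007500432)) [0.01276606 0.27745484 0.06620848] 42.40792477129861
handle px [262. 125.] 3782 top z 57.4 c [438.8 341.5] [16.1 59.5] yaw -10.1
handle px [306. 237.] 2522 top z 57.3 c [506.6 333.8] [15.9 50.8] yaw -27.0
```

View pics/w18.png

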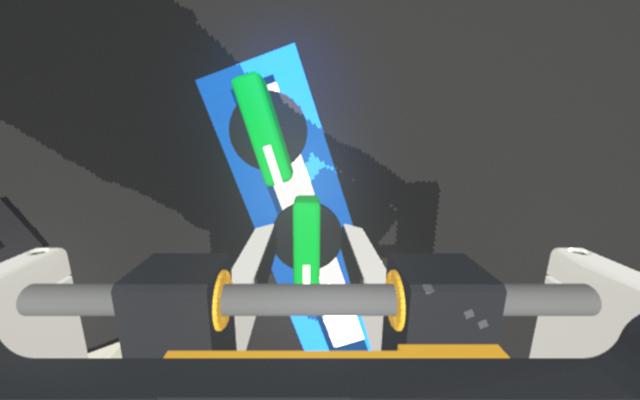

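Emit:
jog_arm:
  series: [0,0,0,0,0,-0.001,-1,0,0,0,0,0,-0.001,-1,0,0,0,0,0,-0.001,-1,0,0,0,0,0,-0.001,-1,0,0,0,0,0,-0.001,-1,0,0,0,0,0,0.02,-1,0,0,0,0,0,0.06,-1,0,0,0,0,0,0.11,-1,0,0,0,0,0,0.11,-1]
  squeeze: 45

```text
clock: 27.22
eef_pos: [510.7, 332.6, 142.5]
eef_rot: [0.984, 1.564, 0.519]
wrist_force: [-0.5, 0.2, -0.9]
finger_gap: 15.9
```

```bash
python3 - <<'E'
from h import *
p,Rm,s=cur();print(p,s["clock"],heading(),s["wrist_force"],s["finger_gap"]); c=wrist("w19")
go([590,84,130],86)
E
```

```text
[510.6661263  332.57023452 142.47652894] 27.225 (np.float64(63.37307220770363), np.float64(0.37190209179437833)) [-0.50816902  0.19678235 -0.8853124 ] 15.90219915584335
delta m [ 0.0803 -0.248  -0.0098] rv [-0.0017  0.0019  0.395 ]  z 139.8 j6 -0.59 t 27.3
```

View pics/w19.png

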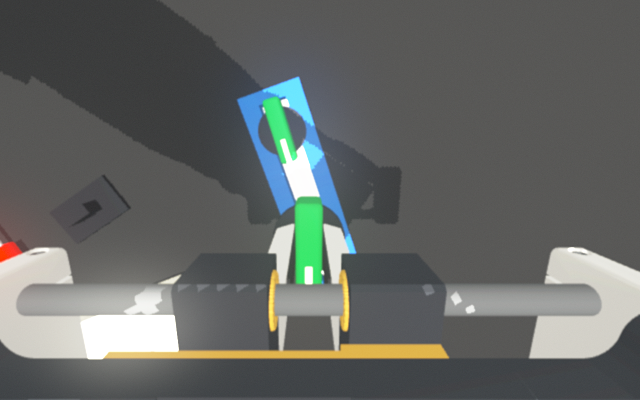

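Emit:
jog_arm:
  series: [0,0,0.1,0.03,-0.06,0.02,-1,0,0,0.2,0.08,-0.13,0.02,-1,0,0,0.395,0.145,-0.248,0.02,-1,0,0,0.395,0.145,-0.248,0.02,-1,0,0,0.395,0.145,-0.248,0.02,-1,0,0,0.395,0.145,-0.248,0.02,-1,0,0,0.395,0.145,-0.248,0.02,-1,0,0,0.395,0.145,-0.248,0.02,-1,0,0,0.395,0.145,-0.248,0.02,-1,0,0,0.395,0.145,-0.248,0.02,-1]

```text
clock: 28.52
eef_pos: [654.2, 84.3, 158.7]
eef_rot: [0.079, 1.571, 0.01]
wrist_force: [-0.4, 1.0, -0.6]
finger_gap: 15.6
```

```bash
cat >> h.py <<'E'
def rayplane(c,zp):
    T=c["pose"]; v,u=np.mgrid[:400,:640]; D=np.stack([(u-c["cx"])/c["fx"],(v-c["cy"])/c["fy"],np.ones_like(u)],-1)@T[:3,:3].T; O=T[:3,3]
    return O+D*((zp-O[2])/D[...,2])[...,None],T,O
def holes(c,cen,zp=41.8):
    X,T,O=rayplane(c,zp); z=pts(c)[...,2]
    for nm,c0 in cen.items():
        c0=np.array(c0,float)
        g=np.mgrid[-22:22:0.5,-22:22:0.5].reshape(2,-1).T+c0
        Gc=(np.c_[g,np.full(len(g),zp)]-O)@T[:3,:3]; uu=np.round(Gc[:,0]/Gc[:,2]*c["fx"]+c["cx"]).astype(int); vv=np.round(Gc[:,1]/Gc[:,2]*c["fy"]+c["cy"]).astype(int)
        if uu.min()<0 or vv.min()<0 or uu.max()>639 or vv.max()>399: print(nm,"out of view"); continue
        mm=(z[vv,uu]<39)&(z[vv,uu]>2)
        best=(0,)
        for st,rng in ((1.0,4),(0.25,1.0)):
            b0=best; base=np.array(b0[1:3]) if len(b0)>1 else c0
            for dx in np.arange(-rng,rng+.01,st):
                for dy in np.arange(-rng,rng+.01,st):
                    for th in range(-40,31,3 if st==1 else 2):
                        e=g-base-[dx,dy]; t=np.radians(th); ex=e@[np.cos(t),np.sin(t)]; ey=e@[-np.sin(t),np.cos(t)]
                        mod=(ex**2+ey**2<100)|((ex>0)&(ex<16)&(abs(ey)<4.25))
                        iou=(mod&mm).sum()/(mod|mm).sum()
                        if iou>best[0]: best=(iou,*(base+[dx,dy]),th)
        print(nm,np.round(best,2))
def heldbar(c):
    p,Rm,s=cur(); T=(pts(c)-p)@Rm; hsv=cv2.cvtColor(c["color"],cv2.COLOR_BGR2HSV)
    g=(hsv[...,0]>40)&(hsv[...,0]<90)&(hsv[...,1]>80)&(T[...,0]<-15)&(T[...,0]>-40)&(abs(T[...,2])<35)
    q=T[g]; top=np.median(q[q[:,0]<np.percentile(q[:,0],60)][:,0]); tt=q[abs(q[:,0]-top)<2.5]
    y=[np.percentile(tt[tt[:,2]<-12][:,1],[2,98])]; print("bar top x",round(top,1),"y",np.round(y,1),np.mean(y).round(2),"zmin",np.percentile(tt[:,2],[0.5,2]).round(1),"axis z",(np.percentile(tt[:,2],0.5)+30).round(2))
    # collar dark? 
SW=dict(a=(606,84),b=(598.7,-7.7),c=(591.3,-99.4))
E
python3 - <<'E'
from h import *
p,Rm,s=cur();print(p,s["clock"],heading(),s["wrist_force"],s["finger_gap"]); c=wrist("w20"); heldbar(c); holes(c,SW)
E
```

```text
[654.15518211  84.27612867 158.73512519] 28.525 (np.float64(86.04167018562227), np.float64(0.008672054343802632)) [-0.44595297  1.04953117 -0.61658076] 15.5682016460643
bar top x -29.9 y [[-5.5  8.7]] 1.6 zmin [-27.8 -27.2] axis z 2.22
a [  0.91 606.    84.    -4.  ]
b [  0.89 598.7   -7.2  -14.  ]
c [  0.88 591.55 -98.4  -14.  ]
```

View pics/w20.png

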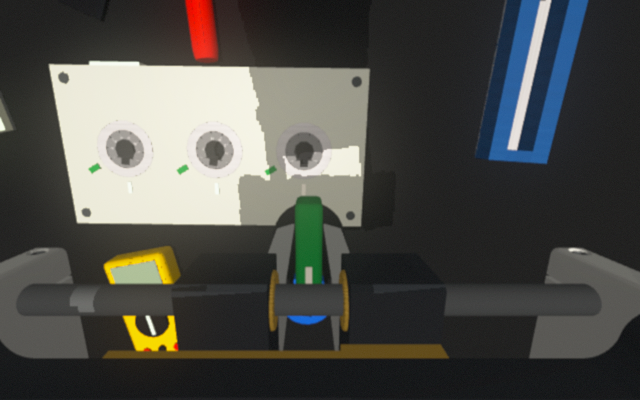

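```bash
python3 - <<'E'
from h import *
p,Rm,s=cur(); print(p)
c=wrist("w21"); heldbar(c); W=pts(c);T=(W-p)@Rm
m=(T[...,0]>-9)&(T[...,0]<-3)&(T[...,2]<10)&(np.hypot(T[...,1],T[...,2])<32)
q=T[m]; print(len(q),q[:,2].min(),np.median(q[:,0]))
# extreme edge per y bin
for y in range(-24,27,4):
    qq=q[abs(q[:,1]-y)<1]; 
    if len(qq): print(y,qq[:,2].min().round(1),np.sort(qq[:,2])[:3].round(1))
# fit circle r=24 to edge points
E=[]
for y in np.arange(-17,20,1):
    qq=q[abs(q[:,1]-y)<.6]
    if len(qq)>3: E.append((y,qq[:,2].min()))
E=np.array(E)
from scipy.optimize import least_squares
print(least_squares(lambda v:np.hypot(E[:,0]-v[0],E[:,1]-v[1])-24,[1,1]).x, least_squares(lambda v:np.hypot(E[:,0]-v[0],E[:,1]-v[1])-v[2],[1,1,24]).x)
E
```

```text
[654.19620051  84.11033994 158.75208053]
bar top x -30.0 y [[-6.1  8.6]] 1.25 zmin [-27.8 -27.2] axis z 2.21
570 -27.550574163581324 -5.835490611848511
-20 -9.6 [-9.6 -9.1 -8.8]
-16 -15.5 [-15.5 -15.  -14.6]
-12 -18.5 [-18.5 -18.2 -18.2]
-8 -20.2 [-20.2 -19.9 -19.8]
8 -27.6 [-27.6]
12 -19.9 [-19.9 -19.6 -19.5]
16 -17.8 [-17.8 -17.2 -17.1]
20 -14.0 [-14.  -13.8 -13.3]
24 -7.6 [-7.6 -7.  -6.1]
[1.38064502 1.7962974 ] [ 1.38363825  2.01336161 24.17748526]
```

```bash
python3 - <<'E'
from h import *
go([604.05,82.75,75],86); 
E
```

```text
delta m [-0.0502 -0.0013 -0.0837] rv [ 0.      0.0001 -0.0004]  z 158.7 j6 -1.43 t 28.6
```

Emit:
jog_arm:
  series: [0,0,0,-0.05,-0.0013,-0.03,-1,0,0,0,-0.05,-0.0013,-0.06,-1,0,0,0,-0.05,-0.0013,-0.084,-1,0,0,0,-0.05,-0.0013,-0.084,-1,0,0,0,-0.05,-0.0013,-0.084,-1,0,0,0,-0.05,-0.0013,-0.084,-1,0,0,0,-0.05,-0.0013,-0.084,-1]

```text
clock: 29.5
eef_pos: [604.6, 82.5, 75.3]
eef_rot: [0.128, 1.57, 0.058]
wrist_force: [0.2, -0.0, -0.9]
finger_gap: 15.6
```

```bash
python3 - <<'E'
from h import *
p,Rm,s=cur();print(p,s["clock"],heading(),s["wrist_force"],s["finger_gap"]); c=wrist("w22"); 
cv2.imwrite("pics/s22.png",cv2.resize(manip.camera("scene")["color"][150:270,250:430],None,fx=4,fy=4,interpolation=cv2.INTER_CUBIC))
go([604.05,82.75,64],86); 
E
```

```text
[604.58696847  82.47661478  75.3437531 ] 29.5 (np.float64(86.00081990204774), np.float64(0.05695104757008231)) [ 0.16036852 -0.02758308 -0.89399306] 15.582878775917068
delta m [-0.0004  0.0003 -0.011 ] rv [-0.      0.0006 -0.    ]  z 75.0 j6 -1.43 t 29.6
```

View pics/w22.png

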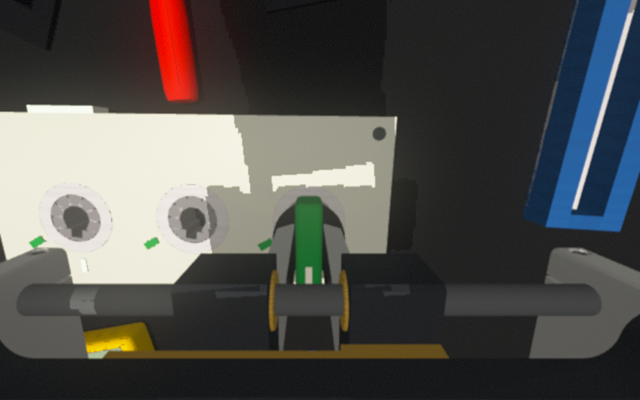

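View pics/s22.png

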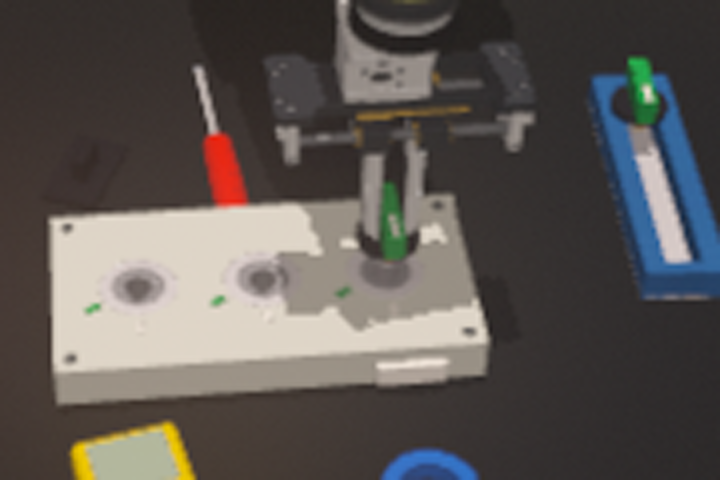

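Lowering gently: pilot first contact would be at TCP z ≈ 63, pilot in to 54.

Emit:
jog_arm:
  series: [0,0,0,-0.0003,0.0002,-0.008,-1,0,0,0,-0.0003,0.0002,-0.012,-1,0,0,0,-0.0003,0.0002,-0.014,-1,0,0,0,-0.0003,0.0002,-0.016,-1,0,0,0,-0.0003,0.0002,-0.017,-1]

```text
clock: 30.22
eef_pos: [604.0, 82.7, 57.6]
eef_rot: [-0.522, 1.571, -0.592]
wrist_force: [-0.4, -0.2, -0.7]
finger_gap: 15.7
```

Emit:
jog_arm:
  series: [0,0,0,0,0,-0.002,-1,0,0,0,0,0,-0.003,-1,0,0,0,0,0,-0.0038,-1,0,0,0,0,0,-0.0038,-1]

```text
clock: 30.72
eef_pos: [604.0, 82.7, 53.8]
eef_rot: [-2.219, 1.571, -2.289]
wrist_force: [0.7, 0.2, -1.1]
finger_gap: 15.7
```

Emit:
jog_arm:
  series: [0,0,0,0,0,-0.0007,-1,0,0,0,0,0,-0.0014,-1,0,0,0,0,0,-0.0014,-1]

```text
clock: 31.1
eef_pos: [604.0, 82.7, 52.4]
eef_rot: [-3.054, 1.571, -3.124]
wrist_force: [-0.7, -0.2, -1.0]
finger_gap: 15.8
```

Emit:
jog_arm:
  series: [0,0,0,0,0,-0.001,-1,0,0,0,0,0,-0.002,-1,0,0,0,0,0,-0.003,-1,0,0,0,0,0,-0.003,-1]

```text
clock: 31.6
eef_pos: [603.9, 82.7, 49.3]
eef_rot: [-3.02, 1.571, -3.09]
wrist_force: [0.1, 0.1, -0.7]
finger_gap: 15.6
```

The key is in the keyway with no resistance, so I continue to home at about 42.1.

Emit:
jog_arm:
  series: [0,0,0,0,0,-0.002,-1,0,0,0,0,0,-0.004,-1,0,0,0,0,0,-0.0055,-1,0,0,0,0,0,-0.0065,-1,0,0,0,0,0,-0.0065,-1]

```text
clock: 32.22
eef_pos: [604.0, 82.7, 42.9]
eef_rot: [2.92, 1.571, 2.851]
wrist_force: [-0.9, 0.9, -1.2]
finger_gap: 15.6
```

Emit:
jog_arm:
  series: [0,0,0,0,0,-0.0005,-1,0,0,0,0,0,-0.001,-1,0,0,0,0,0,-0.0015,-1,0,0,0,0,0,-0.0015,-1]

```text
clock: 32.72
eef_pos: [604.1, 82.6, 41.7]
eef_rot: [-0.14, 1.571, -0.21]
wrist_force: [-1.8, 1.1, 4.5]
finger_gap: 15.7
```

Emit:
jog_arm:
  series: [0,0,-0.0655,-0.0001,0.0001,0.0003,-1,0,0,-0.131,-0.0002,0.0003,0.0003,-1,0,0,-0.196,-0.0002,0.0004,0.0003,-1,0,0,-0.262,-0.0003,0.0006,0.0003,-1,0,0,-0.262,-0.0003,0.0006,0.0003,-1]

```text
clock: 33.35
eef_pos: [604.4, 84.0, 41.9]
eef_rot: [0.827, 1.568, 0.494]
wrist_force: [4.8, 5.4, -2.8]
finger_gap: 15.5
```

```bash
python3 - <<'E'
from h import *
p,Rm,s=cur();print(p,s["clock"],heading(),s["wrist_force"],s["moment"],s["finger_gap"])
E
```

```text
[604.44493775  84.04652987  41.86014828] 33.35 (np.float64(70.9501132570238), np.float64(0.1385763021769955)) [ 4.79654037  5.42129413 -2.78170585] [ 1.09603064 -0.90216759  0.09671057] 15.549977307405031
```

Emit:
jog_arm:
  series: [0,0,-0.0655,0.0003,0.0005,0.0,-1,0,0,-0.131,0.0003,0.0008,0.0,-1,0,0,-0.196,0.0003,0.001,0.0,-1,0,0,-0.262,0.0003,0.0012,0.0,-1,0,0,-0.262,0.0003,0.0012,0.0,-1]

```text
clock: 33.98
eef_pos: [604.8, 84.5, 41.9]
eef_rot: [0.666, 1.569, 0.071]
wrist_force: [5.9, 0.9, -2.3]
finger_gap: 15.6
```

```bash
python3 - <<'E'
from h import *
p,Rm,s=cur();print(p,s["clock"],heading(),s["wrist_force"],s["moment"],s["finger_gap"])
E
```

```text
[604.83865032  84.54516529  41.86356269] 33.975 (np.float64(55.928469212372256), np.float64(0.13084024046167886)) [ 5.89139343  0.93445061 -2.27366388] [ 0.07603681 -1.05856308  0.11308802] 15.565073563957998
```

Emit:
jog_arm:
  series: [0,0,-0.0655,0.0005,0.0003,0.0,-1,0,0,-0.131,0.0005,0.0005,0.0,-1,0,0,-0.196,0.0007,0.0006,0.0,-1,0,0,-0.262,0.0008,0.0007,0.0,-1,0,0,-0.327,0.0009,0.0009,0.0,-1,0,0,-0.393,0.001,0.0011,0.0,-1,0,0,-0.458,0.0011,0.0013,0.0,-1,0,0,-0.535,0.0012,0.0015,0.0,-1,0,0,-0.535,0.0012,0.0015,0.0,-1]

```text
clock: 35.1
eef_pos: [606.0, 85.0, 41.9]
eef_rot: [0.529, 1.569, -0.601]
wrist_force: [4.6, -5.5, -1.9]
finger_gap: 15.6
```

```bash
python3 - <<'E'
from h import *
p,Rm,s=cur();print(p,s["clock"],heading(),s["wrist_force"],s["moment"],s["finger_gap"])
E
```

```text
[605.97243794  85.02096125  41.86087273] 35.1 (np.float64(25.25384322540261), np.float64(0.1305063717417244)) [ 4.62638846 -5.45279492 -1.8834133 ] [-1.35707245 -0.80353515  0.00446616] 15.629776613268985
```

Emit:
jog_arm:
  series: [0,0,0,0.0003,-0.0003,0,-0.4,0,0,0,0.0003,-0.0003,0,-0.3,0,0,0,0.0003,-0.0003,0.0,-0.3,0,0,0,0.0003,-0.0003,0.02,-0.3,0,0,0,0.0003,-0.0003,0.05,-0.3,0,0,0,0.0003,-0.0003,0.11,-0.2,0,0,0.3,0.04,-0.02,0.13,-0.1,0,0,0.6,0.05,0.0,0.13,-0.1,0,0,0.9,0.05,0.0,0.13,-0.1,0,0,0.9,0.05,0.0,0.13,-0.1,0,0,0.9,0.05,0.0,0.13,-0.1]

```text
clock: 36.48
eef_pos: [655.3, 86.1, 173.4]
eef_rot: [0.341, 1.57, 0.118]
wrist_force: [0.4, -0.7, 0.7]
finger_gap: 42.2
```

```bash
python3 - <<'E'
from h import *
p,Rm,s=cur();print(p,s["clock"],heading(),s["wrist_force"],s["finger_gap"]); c=wrist("w23"); handles(c); holes(c,dict(b=SW["b"],c=SW["c"]))
E
```

```text
[655.25239863  86.08563212 173.37891308] 36.475 (np.float64(77.2166355468095), np.float64(0.07215310357834606)) [ 0.37305382 -0.66582628  0.65585411] 42.17455242606666
handle px [294. 154.] 1152 top z 71.3 c [607.2  84.6] [16.  59.9] yaw -63.0
b [  0.88 598.45  -7.2  -14.  ]
c [  0.87 591.3  -98.4  -14.  ]
```

View pics/w23.png

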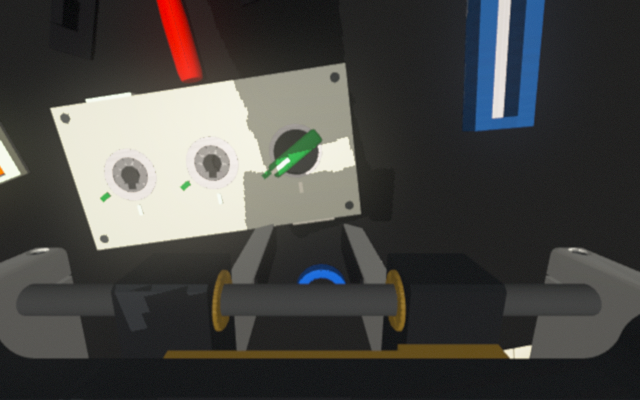

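```bash
python3 - <<'E'
from h import *
go([438.5,340.1,110],79.9)
E
```

```text
delta m [-0.2168  0.254  -0.0634] rv [-0.0001  0.0013  0.04  ]  z 173.4 j6 -1.28 t 36.5
```

Emit:
jog_arm:
  series: [0,0,0.02,-0.1,0.12,-0.02,-0.1,0,0,0.04,-0.217,0.254,-0.063,-0.1,0,0,0.04,-0.217,0.254,-0.063,-0.1,0,0,0.04,-0.217,0.254,-0.063,-0.1,0,0,0.04,-0.217,0.254,-0.063,-0.1,0,0,0.04,-0.217,0.254,-0.063,-0.1,0,0,0.04,-0.217,0.254,-0.063,-0.1,0,0,0.04,-0.217,0.254,-0.063,-0.1,0,0,0.04,-0.217,0.254,-0.063,-0.1]

```text
clock: 37.65
eef_pos: [439.1, 339.2, 109.3]
eef_rot: [0.666, 1.57, 0.475]
wrist_force: [0.4, -0.6, 0.0]
finger_gap: 42.0
```

```bash
python3 - <<'E'
from h import *
p,Rm,s=cur();print(p,s["clock"],heading()); c=wrist("w24"); handles(c); go([438.5,340.1,28.5],79.9)
E
```

```text
[439.12319931 339.2094004  109.26242689] 37.65 (np.float64(79.06947658129415), np.float64(0.04206904937474746))
handle px [309. 207.] 1393 top z 57.3 c [438.1 341.4] [15.5 58.3] yaw -10.4
delta m [-0.0005  0.0009 -0.0806] rv [-0.0003  0.0004  0.0143]  z 109.1 j6 -0.79 t 37.7
```

View pics/w24.png

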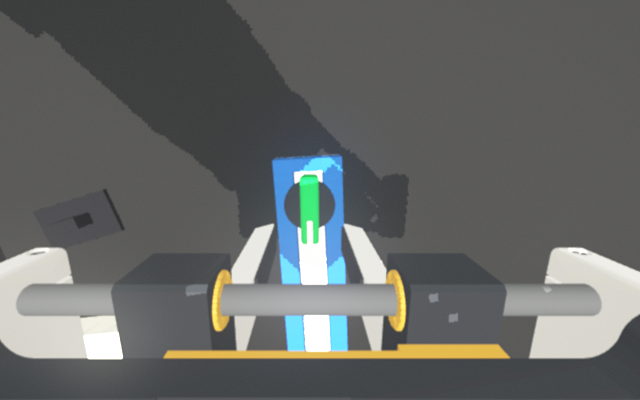

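Emit:
jog_arm:
  series: [0,0,0.012,-0.0005,0.0009,-0.04,-0.1,0,0,0.012,-0.0005,0.0009,-0.06,-0.1,0,0,0.012,-0.0005,0.0009,-0.075,-0.1,0,0,0.012,-0.0005,0.0009,-0.0805,-0.1,0,0,0.012,-0.0005,0.0009,-0.0805,-0.1,0,0,0.012,-0.0005,0.0009,-0.0805,-1,0,0,0.012,-0.0005,0.0009,-0.0805,-1,0,0,0.012,-0.0005,0.0009,-0.0805,-1,0,0,0.012,-0.0005,0.0009,-0.0805,-1,0,0,0.012,-0.0005,0.0009,-0.0805,-1,0,0,0.012,-0.0005,0.0009,-0.06,-1,0,0,0.012,-0.0005,0.0009,-0.02,-1,0,0,0.012,-0.0005,0.0009,0.03,-1,0,0,0.012,-0.0005,0.0009,0.03,-1]
  squeeze: 45

```text
clock: 39.45
eef_pos: [439.0, 341.7, 142.2]
eef_rot: [0.774, 1.565, 0.598]
wrist_force: [0.3, -1.0, -2.2]
finger_gap: 15.7
```

```bash
python3 - <<'E'
from h import *
p,Rm,s=cur();print(p,s["clock"],heading(),s["finger_gap"],s["wrist_force"]); go([648,-10,150],76); go([648,80,150],76)
E
```

```text
[438.95672768 341.74050084 142.17461345] 39.45 (np.float64(79.87139967525721), np.float64(0.35021631910935724)) 15.652829051148023 [ 0.33104329 -0.98306075 -2.21899491]
delta m [ 0.209  -0.3517  0.0078] rv [-0.0033  0.0052 -0.0676]  z 142.2 j6 -0.80 t 39.5
delta m [ 0.209  -0.2617  0.0078] rv [-0.0033  0.0052 -0.0676]  z 142.2 j6 -0.80 t 39.5
```

Emit:
jog_arm:
  series: [0,0,0,0.04,-0.05,0.01,-1,0,0,-0.03,0.08,-0.1,0.015,-1,0,0,-0.07,0.13,-0.16,0.015,-1,0,0,-0.07,0.18,-0.25,0.015,-1,0,0,-0.07,0.209,-0.35,0.015,-1,0,0,-0.07,0.209,-0.35,0.015,-1,0,0,-0.07,0.209,-0.35,0.015,-1,0,0,-0.07,0.209,-0.35,0.015,-1,0,0,-0.07,0.209,-0.35,0.015,-1,0,0,-0.07,0.209,-0.35,0.015,-1,0,0,-0.07,0.209,-0.35,0.015,-1]

```text
clock: 40.83
eef_pos: [646.5, -8.2, 153.8]
eef_rot: [0.876, 1.571, 0.63]
wrist_force: [-0.2, -0.9, 0.0]
finger_gap: 15.9
```

```bash
cat >> h.py <<'E'
def collar(c):
    from scipy.optimize import least_squares
    p,Rm,s=cur(); T=(pts(c)-p)@Rm
    m=(T[...,0]>-9)&(T[...,0]<-3)&(T[...,2]<10)&(np.hypot(T[...,1],T[...,2])<32); q=T[m]; E=[]
    for y in list(np.arange(-17,-7,1))+list(np.arange(10,21,1)):
        qq=q[abs(q[:,1]-y)<.6]
        if len(qq)>3: E.append((y,qq[:,2].min()))
    E=np.array(E); print("collar axis (y,z)",least_squares(lambda v:np.hypot(E[:,0]-v[0],E[:,1]-v[1])-24,[1,1]).x.round(2),len(E))
E
python3 - <<'E'
from h import *
p,Rm,s=cur();print(p,s["clock"],heading(),s["wrist_force"],s["finger_gap"]); c=wrist("w25"); heldbar(c);collar(c); holes(c,dict(b=SW["b"],c=SW["c"])); handles(c)
cv2.imwrite("pics/w25c.png",cv2.resize(c["color"][80:250,150:420],None,fx=2.9,fy=2.9,interpolation=cv2.INTER_CUBIC))
E
```

```text
[646.54241075  -8.22690135 153.76395427] 40.825 (np.float64(75.92873573830227), np.float64(0.0018008634386453553)) [-0.19328585 -0.93093481  0.04181419] 15.92685781142163
bar top x -29.0 y [[-5.5  8.8]] 1.63 zmin [-29.  -28.4] axis z 0.96
collar axis (y,z) [1.71 0.58] 20
b [  0.91 598.7   -7.45 -14.  ]
c [  0.89 591.05 -98.65 -12.  ]
handle px [395. 138.] 1434 top z 71.3 c [607.   84.5] [16.2 59.5] yaw -63.3
handle px [308. 238.] 2564 top z 195.2 c [646.8  -6.7] [15.7 16. ] yaw -14.1
```

View pics/w25c.png

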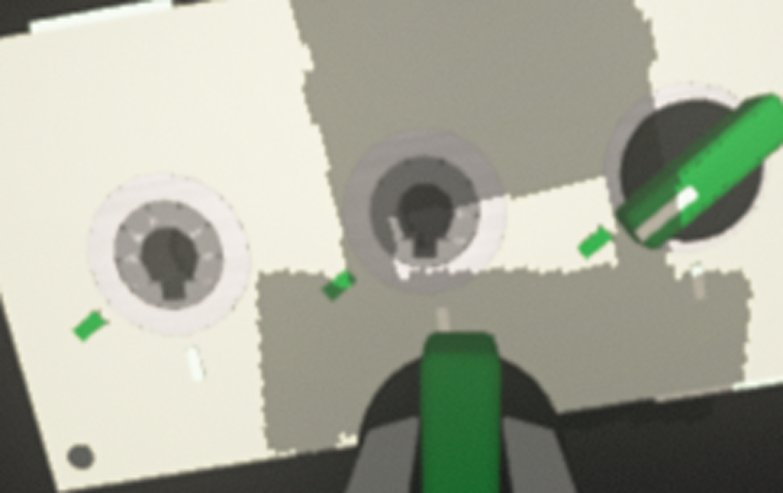

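```bash
python3 - <<'E'
from h import *
go([597.65,-9.0,76],76); 
E
```

```text
delta m [-0.0489 -0.0006 -0.0778] rv [0.     0.0001 0.0015]  z 153.8 j6 -1.39 t 40.9
```

Emit:
jog_arm:
  series: [0,0,0,-0.0489,-0.0006,-0.03,-1,0,0,0,-0.0489,-0.0006,-0.06,-1,0,0,0,-0.0489,-0.0006,-0.078,-1,0,0,0,-0.0489,-0.0006,-0.078,-1,0,0,0,-0.0489,-0.0006,-0.078,-1,0,0,0,-0.0489,-0.0006,-0.078,-1,0,0,0,-0.0489,-0.0006,-0.078,-1,0,0,0,-0.0489,-0.0006,-0.078,-1]

```text
clock: 41.88
eef_pos: [597.9, -9.8, 76.0]
eef_rot: [0.123, 1.57, -0.124]
wrist_force: [-0.7, -0.3, -0.8]
finger_gap: 16.0
```

```bash
python3 - <<'E'
from h import *
go([597.65,-9.0,57],76); 
E
```

```text
delta m [-0.0003  0.0008 -0.019 ] rv [0.0001 0.0004 0.0024]  z 76.0 j6 -1.40 t 41.9
```

Emit:
jog_arm:
  series: [0,0,0.002,-0.0002,0.0005,-0.008,-1,0,0,0.002,-0.0002,0.0005,-0.012,-1,0,0,0.002,-0.0002,0.0005,-0.014,-1,0,0,0.002,-0.0002,0.0005,-0.016,-1,0,0,0.002,-0.0002,0.0005,-0.017,-1,0,0,0.002,-0.0002,0.0005,-0.018,-1]

```text
clock: 42.62
eef_pos: [597.7, -9.2, 57.8]
eef_rot: [0.127, 1.571, -0.118]
wrist_force: [-0.1, -0.1, -1.1]
finger_gap: 15.6
```

The pilot is in 6 mm without force, so I continue past the key-rest height (about 55).

Emit:
jog_arm:
  series: [0,0,0,0,0,-0.0015,-1,0,0,0,0,0,-0.0025,-1,0,0,0,0,0,-0.0033,-1,0,0,0,0,0,-0.004,-1,0,0,0,0,0,-0.0045,-1,0,0,0,0,0,-0.0045,-1]

```text
clock: 43.38
eef_pos: [597.6, -9.2, 53.2]
eef_rot: [-2.862, 1.571, -3.107]
wrist_force: [-0.4, -0.3, -1.1]
finger_gap: 15.7
```

Emit:
jog_arm:
  series: [0,0,0,0,0,-0.001,-1,0,0,0,0,0,-0.002,-1,0,0,0,0,0,-0.004,-1,0,0,0,0,0,-0.006,-1,0,0,0,0,0,-0.008,-1,0,0,0,0,0,-0.009,-1,0,0,0,0,0,-0.0095,-1,0,0,0,0,0,-0.01,-1,0,0,0,0,0,-0.01,-1]

```text
clock: 44.5
eef_pos: [597.6, -9.2, 43.2]
eef_rot: [1.255, 1.571, 1.011]
wrist_force: [0.2, -0.4, -0.9]
finger_gap: 15.5
```

Emit:
jog_arm:
  series: [0,0,0,0,0,-0.0004,-1,0,0,0,0,0,-0.0008,-1,0,0,0,0,0,-0.001,-1,0,0,0,0,0,-0.001,-1]

```text
clock: 45.0
eef_pos: [597.6, -9.2, 42.5]
eef_rot: [-0.055, 1.571, -0.3]
wrist_force: [-3.3, -0.2, 4.0]
finger_gap: 15.9
```

Emit:
jog_arm:
  series: [0,0,-0.11,0.0001,0.0002,0.0003,-1,0,0,-0.22,0.0001,0.0004,0.0003,-1,0,0,-0.33,0.0002,0.0005,0.0003,-1,0,0,-0.44,0.0003,0.0007,0.0003,-1,0,0,-0.44,0.0003,0.0007,0.0003,-1]

```text
clock: 45.62
eef_pos: [598.6, -8.2, 42.6]
eef_rot: [0.905, 1.569, 0.22]
wrist_force: [4.8, 3.9, -1.5]
finger_gap: 15.5
```

```bash
python3 - <<'E'
from h import *
p,Rm,s=cur();print(p,s["clock"],heading(),s["wrist_force"],s["moment"],s["finger_gap"])
E
```

```text
[598.63611596  -8.1651619   42.63624778] 45.625 (np.float64(50.70958846217183), np.float64(0.115086848815794)) [ 4.752228    3.88232306 -1.50222784] [ 0.57915655 -1.02583846  0.02646963] 15.518446748657556
```

Emit:
jog_arm:
  series: [0,0,-0.11,0.0005,0.0004,0.0,-1,0,0,-0.22,0.0007,0.0005,0.0,-1,0,0,-0.33,0.0009,0.0006,0.0,-1,0,0,-0.44,0.001,0.0007,0.0,-1,0,0,-0.45,0.001,0.0007,0.0,-1]

```text
clock: 46.25
eef_pos: [599.2, -8.1, 42.6]
eef_rot: [0.593, 1.57, -0.541]
wrist_force: [1.8, -0.9, 0.9]
finger_gap: 15.5
```

```bash
python3 - <<'E'
from h import *
p,Rm,s=cur();print(p,s["clock"],heading(),s["wrist_force"],s["moment"],s["finger_gap"])
E
```

```text
[599.1648609   -8.1245348   42.63576172] 46.25 (np.float64(25.02938603935288), np.float64(0.048400870908412455)) [ 1.84226156 -0.90308414  0.88326572] [-0.48643822 -0.34662597  0.12195101] 15.53724342565352
```

Pointer at about −65° (ON is −64.6°). Releasing, withdrawing, and checking everything.

Emit:
jog_arm:
  series: [0,0,0,0,0,0,-0.4,0,0,0,0,0,0,-0.3,0,0,0,0,0,0.0,-0.3,0,0,0,0,0,0.02,-0.3,0,0,0,0,0,0.05,-0.3,0,0,0,0,0,0.11,-0.2,0,0,0.3,0.04,-0.02,0.15,-0.1,0,0,0.6,0.05,0.0,0.16,-0.1,0,0,1.1,0.05,0.0,0.16,-0.1,0,0,1.1,0.05,0.0,0.16,-0.1,0,0,1.1,0.05,0.0,0.16,-0.1,0,0,1.1,0.05,0.0,0.16,-0.1,0,0,1.1,0.05,0.0,0.16,-0.1,0,0,1.1,0.05,0.0,0.16,-0.1]

```text
clock: 48.0
eef_pos: [648.9, -7.8, 202.5]
eef_rot: [2.825, 1.571, 2.787]
wrist_force: [-0.4, -0.4, -0.4]
finger_gap: 42.3
```

```bash
python3 - <<'E'
from h import *
p,Rm,s=cur();print(p,s["clock"],heading(),s["wrist_force"],s["finger_gap"]); c=wrist("w26"); handles(c); intray(c)
t=manip.camera("top"); cv2.imwrite("pics/top26.png",cv2.resize(t["color"][100:290,170:460],None,fx=2.7,fy=2.7,interpolation=cv2.INTER_CUBIC))
handles(t)
E
```

```text
[648.85899353  -7.81923838 202.49268734] 48.0 (np.float64(87.8080224253924), np.float64(0.007866291206925228)) [-0.36893753 -0.35763348 -0.38193558] 42.295368192334315
handle px [305. 149.] 980 top z 71.3 c [599.6  -7.4] [15.9 59.7] yaw -63.2
handle px [390. 152.] 1020 top z 71.3 c [606.7  84.5] [16.1 59.8] yaw -62.7
tray [ 493.7 -314.6] 151.8 122.4 yaw 7.18
[[ 461.6 -289.7]
 [ 468.8 -346.6]
 [ 539.  -308.9]]
slot 1 plate 2184 off [-3.1 -1.4] [49.1 82.9] 89.9 z 8.46
slot 1 rib 391 off [-2.1 -0.2] [30.8 14.1] 1.2 z 28.34
slot 2 plate 1969 off [-2.  -1.5] [47.7 82.8] 88.9 z 8.49
slot 2 rib 228 off [0.2 3.3] [12.9 31.7] 71.8 z 28.03
slot 3 plate 2077 off [-2.1 -2.4] [46.6 83.7] 0.2 z 8.52
slot 3 rib 307 off [-2.  -0.2] [31.6 12.4] 89.5 z 28.3
```

View pics/w26.png

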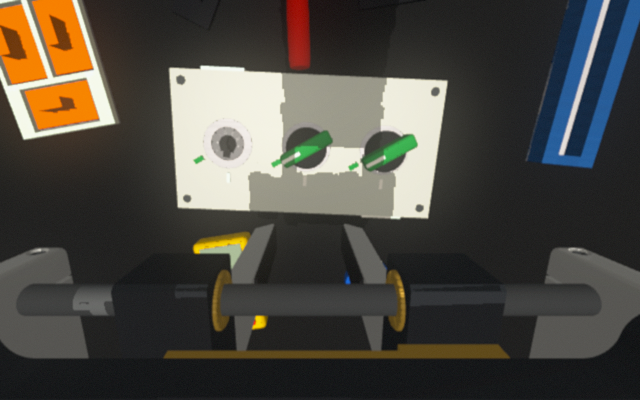

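View pics/top26.png

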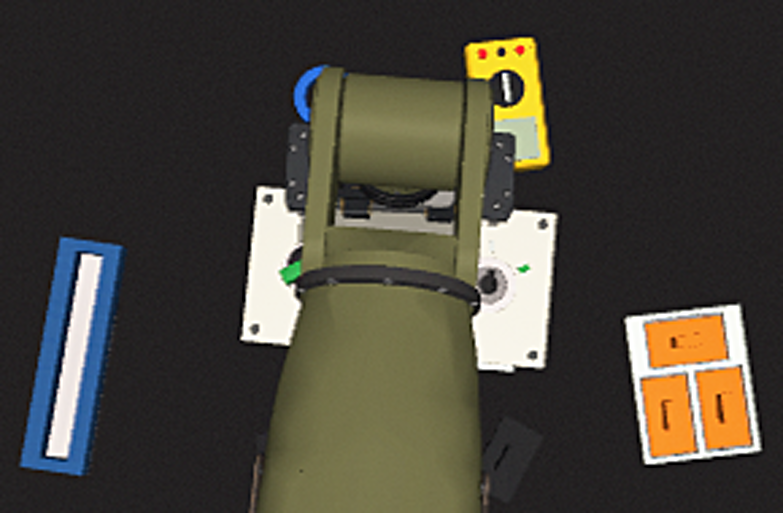

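```bash
python3 - <<'E'
from h import *
s=manip.read_state(); print(s["clock"],np.abs(s["qd"]).max()); print(manip.sign_off())
E
```

```text
48.1 0.011557245804563927
the job is handed in; nothing more can be done
None
```

I laid the three orange covers flat in tray slots 2, 1 and 3. I then fitted both handles into the left and middle switches, turned each one to ON, and handed the job in at 48.1 s. No verdict was reported.

**Last checks**
- **Handles:** both have their bar top at 71.3 mm (about 72 expected when home), so the collars lie on the cabinet cover. Their bars measure −62.7° (left switch) and −63.2° (middle) against ON at −64.6°, about 1 mm at the pointer tip. The highest wrist force logged while fitting or turning a handle was about 7–8 N.
- **Covers:** all three read flat at floor height. They were within about 2 mm of their slot centres in the full tray view. The final wrist view cut off the tray edge and read up to 3.4 mm; I put that down to the cropping, and the final top view shows all three in place.
- **Bystanders:** the screwdriver, meter and tape roll were not touched and appear where they were.

**Disagreements along the way**
- **Fingertips:** they stand about 10 mm behind the reported TCP, not 19 mm ahead as stated. The first grasp closed on air above the rib, so I worked from what I measured after that.
- **Camera offset:** the wrist camera sits about 1–1.5 mm off the gripper. I placed each part by comparing it with its target in the same view.
- **Cover pressed on the tray:** the cover in slot 1 met the tray floor with about 29 N for a moment on placing, below the 40 N limit.

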